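Build up the high-current terminal on the battery test bench

TASK

Assemble the terminal: first lay the flat bus link down the post and flat on the black deck, with its long end between the two small pins; then fit the round spacer, then the eared clamp plate, and last the knobbed cap, each fully down on the one below. Lower each piece down the post by hand and let go of it once it is seated, never drop it, and do not shift the fan, bench meter, multimeter or plug standing around.

Things in the scene. Friction and masses are not known exactly. Their poses are not given: they have to be found in the camera images.
- terminal: The fixed terminal base, which does not move: a black deck 190 x 90 x 18 mm, long side along its x. Origin: centre of the deck's underside, on the bench; z up. A steel post 22 mm in diameter and 54 mm tall (tapering to 12 mm over its last 10 mm) stands on the deck 40 mm from the origin towards -x. Two pins, 10 mm in diameter with round tops, 20 mm tall, stand on the deck 60 mm from the origin towards +x, at y = +33 and -33 mm (56 mm clear between them).
- post_foot (a point): Centre of the post's foot, on top of the deck (18 mm above the bench); axes as the terminal's.
- pin_mid (a point): Point midway between the two pins, on top of the deck, 100 mm from the post's axis.
- link: The bus link, loose: a plain rectangular aluminium bar 150 (x) x 50 (y) x 10 mm (z), lying flat, with one through hole 26 mm in diameter 40 mm from its middle towards its -x end. About 0.2 kg. Origin: centre of its underside. Its long plain end (+x) is the one that goes between the pins.
- link_hole (a point): Centre of the link's hole, on its underside.
- link_tail (a point): Point on the link's underside, 60 mm from its middle on the long plain (+x) side, 100 mm from the hole: lies at pin_mid when the link is home.
- spacer: The spacer, loose: a thick grey plastic ring, outside diameter 58, bore 26, 20 mm tall, lying flat. About 0.07 kg. Origin: centre of its underside.
- clamp: The clamp plate, loose: a steel plate 12 mm thick, 56 mm square with a 26 mm bore in the middle and two ears 26 mm wide on its +x and -x sides that make it 100 mm long in x; lying flat. Its free flat sides (y = +28 and -28 mm) are the place to grip. About 0.25 kg. Origin: centre of its underside. May point either way on the post.
- cap: The cap, loose: black plastic, a round skirt 60 mm in diameter and 22 mm tall with a blind bore 26 mm wide and 16 mm deep in its underside, and above it a round knob 36 mm in diameter and 22 mm tall (44 mm in all); standing bore down. About 0.12 kg. Origin: centre of its underside.
- fan: Bystander: a square cooling fan standing on edge, 120 (x) x 38 (y) x 120 mm tall, loose. Origin: centre of its underside.
- meter: Bystander: a grey bench meter box 100 (x) x 140 (y) x 90 mm tall, loose. Origin: centre of its underside.
- multimeter: Bystander: a hand-held multimeter lying flat, 80 (x) x 160 (y) x 40 mm tall over its dial, loose. Origin: centre of its underside.
- plug: Bystander: a metal connector plug lying along its y, 32 x 70 x 32 mm, loose. Origin: on the bench below its middle.

How it is judged:
On the way, in this order (a step that is already met when the one before it is completed fails the run):
1. the bus link lies flat on the deck over the post, its long end between the pins, let go (horizontal distance between link_hole and post_foot below 0.004 m and z of link_hole in the frame of post_foot between -0.003 and 0.003 m and angle between link's own z axis and vertical below 0.06 rad and horizontal distance between link_tail and pin_mid below 0.006 m and contact force between the fingers and link below 0.2 N), for 0.2 s.
2. the spacer sits on the link, let go (horizontal distance between each of link_hole, spacer and post_foot below 0.004 m and z of link_hole in the frame of post_foot between -0.003 and 0.003 m and angle between each of link, spacer's own z axis and vertical below 0.06 rad and horizontal distance between link_tail and pin_mid below 0.006 m and z of spacer in the frame of post_foot between 0.007 and 0.013 m and contact force between the fingers and spacer below 0.2 N), for 0.2 s.
3. the clamp plate sits on the spacer, let go (horizontal distance between each of link_hole, spacer, clamp and post_foot below 0.004 m and z of link_hole in the frame of post_foot between -0.003 and 0.003 m and angle between each of link, spacer, clamp's own z axis and vertical below 0.06 rad and horizontal distance between link_tail and pin_mid below 0.006 m and z of spacer in the frame of post_foot between 0.007 and 0.013 m and z of clamp in the frame of post_foot between 0.027 and 0.033 m and contact force between the fingers and clamp below 0.2 N), for 0.2 s.
4. the cap sits on the clamp plate, let go (horizontal distance between each of link_hole, spacer, clamp, cap and post_foot below 0.004 m and z of link_hole in the frame of post_foot between -0.003 and 0.003 m and angle between each of link, spacer, clamp, cap's own z axis and vertical below 0.06 rad and horizontal distance between link_tail and pin_mid below 0.006 m and z of spacer in the frame of post_foot between 0.007 and 0.013 m and z of clamp in the frame of post_foot between 0.027 and 0.033 m and z of cap in the frame of post_foot between 0.039 and 0.045 m and contact force between the fingers and cap below 0.2 N), for 0.2 s.
At the end, for the whole second after the job is handed in: Link flat on the deck, long end within 6 mm of midway between the pins; on it spacer, clamp plate, cap in turn; all within 4 mm of the post's axis, 3 mm of their seated heights (undersides 0, 10, 30, 42 mm above the deck), level within 0.06 rad, at rest (horizontal distance between each of link_hole, spacer, clamp, cap and post_foot below 0.004 m and z of link_hole in the frame of post_foot between -0.003 and 0.003 m and angle between each of link, spacer, clamp, cap's own z axis and vertical below 0.06 rad and horizontal distance between link_tail and pin_mid below 0.006 m and z of spacer in the frame of post_foot between 0.007 and 0.013 m and z of clamp in the frame of post_foot between 0.027 and 0.033 m and z of cap in the frame of post_foot between 0.039 and 0.045 m and linear speed of each of link, spacer, clamp, cap below 0.02 m/s); the robot touches nothing.
It fails at once if the fan, bench meter, multimeter or plug is shifted by more than 20 mm (distance of any of fan, meter, multimeter, plug from where it was at the start of the episode above 0.02 m).
It fails at once if a piece is dropped onto or down the post (falls faster than 0.5 m/s there) ((horizontal distance between link_hole and post_foot below 0.015 m and z of link in the frame of post_foot below 0.052 m and linear speed of link above 0.5 m/s) or (horizontal distance between spacer and post_foot below 0.015 m and z of spacer in the frame of post_foot below 0.052 m and linear speed of spacer above 0.5 m/s) or (horizontal distance between clamp and post_foot below 0.015 m and z of clamp in the frame of post_foot below 0.052 m and linear speed of clamp above 0.5 m/s) or (horizontal distance between cap and post_foot below 0.015 m and z of cap in the frame of post_foot below 0.052 m and linear speed of cap above 0.5 m/s)).
It also fails if it takes over 72 s, if anything falls off the work surface, if the arm or the gripper's body presses on something with over 40 N, if the wrist force passes 120 N, or if a joint passes its speed limit or range.

ROBOT

A 6-joint arm with a two-finger parallel gripper is mounted at the origin on the work surface. World frame = base frame: x ahead of the robot, y to its left, z up, the work surface at z = 0. Lengths are in m, angles in rad, forces in N, time in s.
With the tool pointing down it reaches from about 0.25 to 0.725 m from the base axis. Payload 4 kg.
Tool frame: the origin (TCP) lies midway between the tips of the shut fingers; the grasp point (between the pads) lies 19 mm behind it (bot.hold_point_z is the distance from the TCP to the grasp point, in m); z points along the fingers, y is the direction in which the jaws open and shut (so a half turn about z gives the same grasp; the last joint's range is limited). The gripper opens to 85 mm and grips with 20 to 120 N. Pads are 22 mm wide; open, the fingers measure 114 mm over their backs; the gripper's body (76 mm by 85 mm) begins 54 mm behind the grasp point. The pads swing forward as they close: fully open they stand 13 mm farther back than shut.
Start: joints at [-1.126, 0.241, 0.005, 1.335, 0, 1.571], TCP at [0.215, -0.451, 0.231] pointing down, gripper open.
Joint ranges: [-2.72, 2.72], [-1.05, 1.87], [-1.09, 1.28], [-1.99, 2.15], [-1.42, 1.44], [-3.14, 3.14]. Speed limits (rad/s): [2.79, 2.79, 3.14, 3.14, 3.14, 3.14].

INTERFACE

Orientations are given as a unit quaternion [x, y, z, w].
In Python, from workcell import bot, vision gives the robot as it stands. The module is installed in compiled form; this text tells all that it offers.
- The arm moves only by the shell command python3 -m jog 'ROWS'. ROWS is JSON, a list of rows, each an object with "claw": the opening, from 0 (shut) to 1 (fully open); "translation": the shift along the tool's x, y, z in m, a list of three; "turn": the turn, a rotation vector about the tool's x, y, z in degrees, a list of three. In form: [{"claw": claw, "translation": [x, y, z], "turn": [ax, ay, az]}, ...]. A call has 1 to 5 rows; each row is the pose to reach, as a shift and turn from the pose commanded when the call began, along the tool's axes at that moment; what a row does not reach only later rows make up. A row lasts 1/8 s, in which the tool goes at most 62.5 mm and 10.7 degrees, less where a joint would pass 70% of its speed; a pose out of reach is approached as far as the arm can. A call with a gripper value outside its range is refused whole. The fingers move at their own pace and stop on an object; the grip force is fixed at half the most. Time passes only in rows, so rows that repeat a pose let the fingers close. It gives the time, the measured TCP pose, the force and the opening at its end, in the units of the state.
- bot.get_obs(): the state, without advancing time (a new reading comes with each control period).
- vision.camera(name): name is "side" or "top"; returns a dict with "image" (400x640x3 uint8, red, green, blue), "K" (3x3 intrinsics, pixels), "R" (3x3) and "t" (3): a world point X has camera coordinates R X + t. Camera axes: x right, y down, z forward; pixel columns grow to the right and rows downward; lengths in m; the calibration is good to about 2 mm. A picture is of the moment at which its call begins. There is no depth.
- bot.job_done(): hands the job in, once; it reports no verdict.
The state is a dict: "clock": time; "joint_pos": joint angles; "joint_vel": joint speeds; "tau": joint torques, N m; "eef_pos": TCP position; "tool_rot": TCP orientation; "ft_force": force on the tool from outside, world axes, zero at the start; "ft_torque": the same for the moment, N m; "grip_width": finger opening in m.
Only numpy, scipy, OpenCV 4.12 (cv2) and the standard library are available. Lean on these libraries where they do the work, as an engineer would, in place of code of your own. Each camera call takes 0.05 s, during which the arm holds its last target. There are 200 camera calls.

## Working session

There is one attempt and no reset: what is moved stays moved. The work goes in short steps, Python scripts to look and compute and a shell command to move; the robot and the scene stay as the last step left them, time stands still between calls to the robot, and variables do not carry over. Pictures are saved under pics/ and viewed, on a budget of 15 in all, crops included, one or two more only if the job needs it, and the job is handed in when it is done.

```bash
mkdir -p pics
python3 - <<'E'
from workcell import bot, vision
import cv2,numpy as np
np.set_printoptions(precision=4,suppress=True)
for n in("side","top"):
    c=vision.camera(n);cv2.imwrite(f"pics/{n}0.png",c["image"][:,:,::-1]);np.savez(f"{n}0.npz",**c)
    print(n,c["K"],c["R"],c["t"],-c["R"].T@c["t"])
o=bot.get_obs();print({k:o[k] for k in("clock","eef_pos","tool_rot","grip_width","ft_force")})
E
```

```text
side [[401.4401   0.     318.6428]
 [  0.     401.4401 202.5428]
 [  0.       0.       1.    ]] [[-0.999  -0.0437  0.0064]
 [-0.0282  0.5203 -0.8535]
 [ 0.034  -0.8529 -0.521 ]] [0.5652 0.0546 1.1857] [0.5259 1.0075 0.6608]
top [[428.702    0.     319.6578]
 [  0.     428.702  209.9628]
 [  0.       0.       1.    ]] [[-0.0129 -0.9997  0.0186]
 [-0.996   0.0112 -0.0885]
 [ 0.0883 -0.0197 -0.9959]] [-0.0135  0.5408  1.0719] [0.4438 0.0015 1.1157]
{'clock': 0.1, 'eef_pos': array([ 0.2149, -0.4509,  0.2305]), 'tool_rot': array([ 0.9754,  0.2206, -0.0002, -0.0009]), 'grip_width': 0.08567751789910932, 'ft_force': array([-0.0278, -0.2819, -0.9051])}
```

View pics/side0.png

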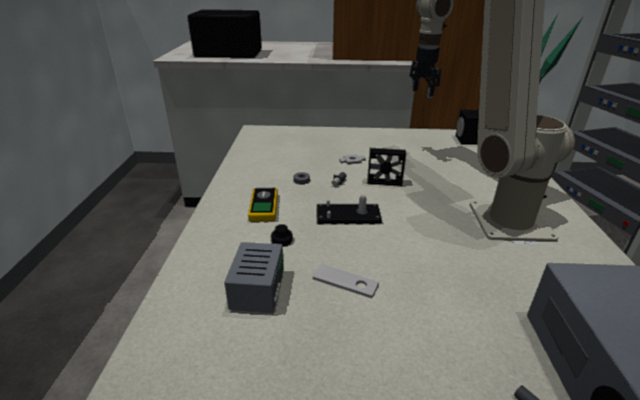

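View pics/top0.png

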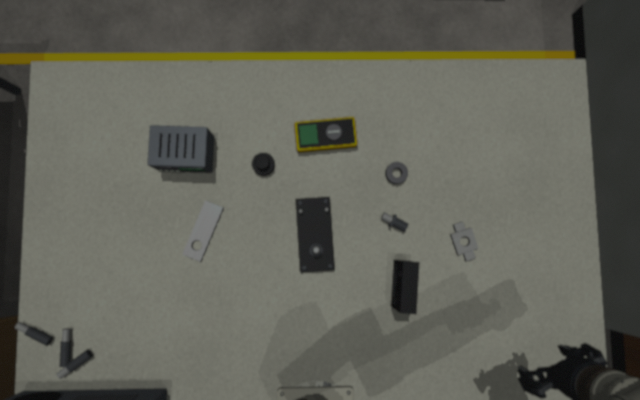

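```bash
cat > h.py <<'E'
import numpy as np,cv2
np.set_printoptions(precision=4,suppress=True)
def load(n): return dict(np.load(n))
def ray(c,p):
    d=c["R"].T@np.linalg.solve(c["K"],[p[0],p[1],1.]); return -c["R"].T@c["t"],d
def plane(c,p,z):
    o,d=ray(c,p); return o+d*(z-o[2])/d[2]
def tri(cs,ps):
    P=[c["K"]@np.c_[c["R"],c["t"]] for c in cs]
    X=cv2.triangulatePoints(P[0],P[1],np.float64(ps[0]).reshape(2,1),np.float64(ps[1]).reshape(2,1))[:,0]
    return X[:3]/X[3]
def proj(c,X):
    q=c["K"]@(c["R"]@np.asarray(X)+c["t"]); return q[:2]/q[2]
def seg(c,box,thr):
    """mask of what differs from the bench in box (x,y,w,h)"""
    x,y,w,h=box; lab=cv2.cvtColor(c["image"],cv2.COLOR_RGB2LAB)[y:y+h,x:x+w].astype(float)
    bg=np.median(lab.reshape(-1,3),0); m=(np.linalg.norm((lab-bg)*[1,2,2],axis=2)>thr).astype(np.uint8)
    cs,_=cv2.findContours(m,cv2.RETR_CCOMP,cv2.CHAIN_APPROX_NONE,offset=(x,y))
    return [k for k in sorted(cs,key=cv2.contourArea,reverse=True) if cv2.contourArea(k)>8]
E
cat > a.py <<'E'
from h import *
T=load("top0.npz");S=load("side0.npz")
B={"link":((172,197,66,66),(312,247,66,66)),"spacer":((364,140,66,66),(268,145,66,66)),"clamp":((430,208,66,66),(319,126,66,66)),"cap":((230,131,66,66),(249,202,66,66)),"term":((282,210,66,66),(316,180,66,66)),"term2":((282,180,66,66),(300,180,66,66))}
rows=[]
for k,(bt,bs) in B.items():
    for n,c,b in(("T",T,bt),("S",S,bs)):
        t=cv2.resize(c["image"][b[1]:b[1]+66,b[0]:b[0]+66],(200,200),interpolation=cv2.INTER_CUBIC)[:,:,::-1].copy()
        for i in range(0,66,10): cv2.line(t,(i*200//66,0),(i*200//66,4),(0,0,255),1);cv2.line(t,(0,i*200//66),(4,i*200//66),(0,0,255),1)
        rows.append(t)
        for q in seg(c,b,22)[:3]:
            m=cv2.moments(q);print(k,n,"area",m["m00"],"cen",np.round([m["m10"]/m["m00"],m["m01"]/m["m00"]],2),"rect",[np.round(v,1) for v in cv2.minAreaRect(q)])
cv2.imwrite("pics/mos.png",np.vstack([np.hstack(rows[i:i+4]) for i in(0,4,8)]))
E
python3 a.py
```

```text
link T area 58.0 cen [212.21 233.53] rect [array([211.8, 234.6]), array([ 2.2, 57.8]), np.float64(22.9)]
link T area 12.0 cen [192.58 243.83] rect [array([192.6, 243.8]), array([3. , 8.5]), np.float64(15.9)]
link S area 216.0 cen [345.93 287.49] rect [array([344. , 287.1]), array([65.8, 16.6]), np.float64(5.5)]
link S area 40.5 cen [360.86 282.14] rect [array([361., 282.]), array([12.,  6.]), np.float64(0.0)]
spacer T area 421.5 cen [395.98 173.51] rect [array([396., 174.]), array([24., 22.]), np.float64(90.0)]
spacer T area 40.5 cen [396.17 173.64] rect [array([396.3, 173.8]), array([7.1, 6.4]), np.float64(45.0)]
spacer S area 230.0 cen [273.05 198.92] rect [array([273.5, 198.5]), array([23., 11.]), np.float64(90.0)]
spacer S area 176.5 cen [301.24 178.04] rect [array([301.5, 178. ]), array([12., 17.]), np.float64(90.0)]
spacer S area 128.0 cen [324.76 206.15] rect [array([324.5, 205. ]), array([10., 17.]), np.float64(90.0)]
clamp T area 39.5 cen [453.99 244.57] rect [array([454. , 244.5]), array([22.5,  3.1]), np.float64(70.7)]
clamp T area 29.0 cen [467.07 239.71] rect [array([466
[... 1122 characters left out ...]
 213.05] rect [array([348.5, 210. ]), array([28., 65.]), np.float64(90.0)]
term S area 75.5 cen [337.37 182.94] rect [array([338.5, 183.5]), array([ 7., 15.]), np.float64(90.0)]
term S area 71.0 cen [372.63 182.01] rect [array([372. , 182.5]), array([ 5., 18.]), np.float64(90.0)]
term2 T area 1670.5 cen [313.81 221.02] rect [array([313.7, 221.3]), array([49.7, 35.8]), np.float64(86.3)]
term2 S area 1079.5 cen [341.24 212.85] rect [array([340.5, 210. ]), array([28., 49.]), np.float64(90.0)]
term2 S area 75.5 cen [337.37 182.94] rect [array([338.5, 183.5]), array([ 7., 15.]), np.float64(90.0)]
term2 S area 33.5 cen [304.37 181.78] rect [array([305., 182.]), array([ 4., 10.]), np.float64(90.0)]
```

View pics/mos.png

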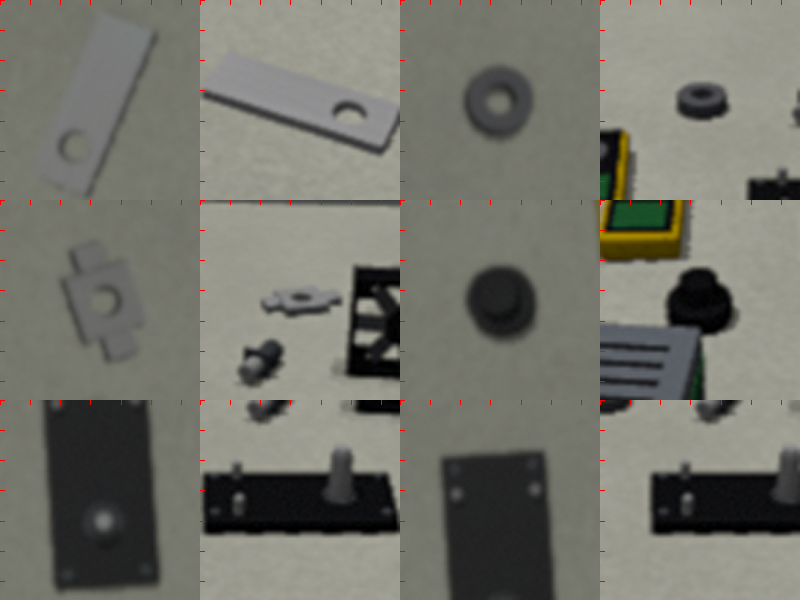

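```bash
cat >> h.py <<'E'
def blobs(c,box,f,thr,amin=8,up=4):
    """subpixel contours: f(lab float)->scalar image, smoothed, upsampled; > thr. list of (area,centre,rect)"""
    x,y,w,h=box; lab=cv2.cvtColor(c["image"].astype(np.float32)/255,cv2.COLOR_RGB2LAB)[y:y+h,x:x+w]
    bg=np.median(lab.reshape(-1,3),0)
    g=cv2.resize(cv2.GaussianBlur(f(lab,bg).astype(np.float32),(0,0),.7),None,fx=up,fy=up,interpolation=cv2.INTER_CUBIC)
    cs,hi=cv2.findContours((g>thr).astype(np.uint8),cv2.RETR_CCOMP,cv2.CHAIN_APPROX_NONE); out=[]
    for i,k in enumerate(cs):
        a=cv2.contourArea(k)/up**2
        if a<amin: continue
        kk=(k[:,0].astype(np.float32)+.5)/up-.5+[x,y]; kk=kk.astype(np.float32); m=cv2.moments(kk.reshape(-1,1,2))
        out.append(dict(a=round(a,1),hole=bool(hi[0][i][3]>=0),cen=np.array([m["m10"],m["m01"]])/m["m00"],rect=cv2.minAreaRect(kk),ell=cv2.fitEllipse(kk) if len(kk)>5 else None,k=kk))
    return sorted(out,key=lambda o:-o["a"])
E
cat > b.py <<'E'
from h import *
T=load("top0.npz");S=load("side0.npz")
chroma=lambda l,b:b[2]-l[...,2]
dark=lambda l,b:b[0]-l[...,0]
bright=lambda l,b:l[...,0]
def show(n,L,c,z):
    for o in L: print(n,o["a"],"hole" if o["hole"] else "","cen",o["cen"],"rect",[np.round(v,2) for v in o["rect"]],"ell",np.round(o["ell"][0],2),np.round(o["ell"][1],1),"->",plane(c,o["cen"],z))
for k in("link","clamp"):
    b=dict(link=(172,190,66,80),clamp=(430,208,66,66))[k]
    lab=cv2.cvtColor(T["image"].astype(np.float32)/255,cv2.COLOR_RGB2LAB)
    p=dict(link=(207,215),clamp=(458,240))[k]
    bg=np.median(lab[b[1]:b[1]+b[3],b[0]:b[0]+b[2]].reshape(-1,3),0); d=bg[2]-lab[p[1]-2:p[1]+3,p[0]-2:p[0]+3,2].mean();print(k,bg,d)
    show(k+" T",blobs(T,b,chroma,d/2),T,dict(link=.01,clamp=.012)[k])
show("spacer T",blobs(T,(364,140,66,66),dark,15),T,.02)
show("cap T",blobs(T,(235,140,50,50),dark,20),T,.022)
show("deck T",blobs(T,(282,185,66,100),dark,20)[:1],T,.018)
show("post T",blobs(T,(305,240,22,20),bright,45),T,.072)
show("pins T",blobs(T,(294,204,40,14),bright,40,3),T,.036)
show("link hole S",blobs(S,(350,274,22,16),dark,-8,4),S,.01)
show("spacer S",blobs(S,(288,165,28,24),dark,20),S,.02)
show("clamp S",blobs(S,(334,150,34,18),chroma,3),S,.012)
show("post S",blobs(S,(355,192,18,24),bright,40),S,.072)
show("pins S",blobs(S,(322,196,14,22),bright,35,3),S,.036)
print("post tri",tri([T,S],[(315.8,249.6),(362.9,197)]))
print("link hole tri (seen)",tri([T,S],[(196.2,244.6),(360.9,282)]))
E
python3 b.py
```

```text
link [49.2188 -2.2969  5.3594] 4.945
link T 1192.7  cen [202.6661 230.5981] rect [array([202.63, 230.65]), array([20.9 , 59.69]), np.float64(22.91)] ell [202.69 230.52] [22.7 75.2] -> [0.492  0.2806 0.01  ]
link T 68.2 hole cen [196.7789 244.9502] rect [array([196.88, 245.  ]), array([9.37, 9.37]), np.float64(45.0)] ell [196.78 244.95] [9.1 9.6] -> [0.4555 0.2952 0.01  ]
clamp [48.7976 -2.2969  5.375 ] 3.640625
clamp T 701.9  cen [463.8618 241.0858] rect [array([463.79, 241.14]), array([40.21, 23.59]), np.float64(72.41)] ell [463.86 241.07] [23.6 38.7] -> [ 0.4567 -0.392   0.012 ]
clamp T 50.8 hole cen [463.6995 241.1777] rect [array([463.75, 241.25]), array([8.25, 7.75]), np.float64(0.0)] ell [463.7  241.19] [7.8 8.3] -> [ 0.4565 -0.3915  0.012 ]
spacer T 383.5  cen [395.8627 173.6837] rect [array([395.77, 173.46]), array([21.52, 22.72]), np.float64(30.96)] ell [395.85 173.69] [21.4 22.8] -> [ 0.6332 -0.219   0.02  ]
spacer T 58.0 hole cen [395.8407 173.9294] rect [array([395.84, 174.01]), array([8.62, 8.7 ]), np.float64(71.57)] ell [395.84 173.93] [8.1 9.2] -> [ 0.6325 -0.219   0.0
[... 901 characters left out ...]
38, 178.38]), array([12., 17.]), np.float64(90.0)] ell [301.34 178.36] [12.2 17.5] -> [ 0.6332 -0.1955  0.02  ]
clamp S 172.8  cen [351.9111 158.9105] rect [array([351.99, 158.89]), array([ 9.15, 25.9 ]), np.float64(83.48)] ell [351.94 158.92] [ 8.9 25.2] -> [ 0.4565 -0.3773  0.012 ]
post S 164.9  cen [363.7954 196.7421] rect [array([363.5, 197.5]), array([11.75, 17.75]), np.float64(90.0)] ell [363.66 197.33] [13.7 20.9] -> [0.4355 0.0046 0.072 ]
pins S 102.9  cen [328.5546 199.4067] rect [array([328.5 , 199.62]), array([13.75,  8.  ]), np.float64(-0.0)] ell [328.56 199.5 ] [ 9.  17.1] -> [ 0.5374 -0.035   0.036 ]
post tri [ 0.4385 -0.0084  0.0635]
link hole tri (seen) [0.4551 0.2964 0.0112]
```

```bash
cat > go.py <<'E'
"""go.py x y z psi_deg : shift and turn, in tool axes, from the measured pose to a tool-down pose"""
import sys
from h import *
from workcell import bot
from scipy.spatial.transform import Rotation as Ro
x,y,z,p=map(float,sys.argv[1:5]); o=bot.get_obs(); R=Ro.from_quat(o["tool_rot"])
c,s=np.cos(np.radians(p)),np.sin(np.radians(p)); G=Ro.from_matrix([[c,s,0],[s,-c,0],[0,0,-1]])
d=np.array([x,y,z])-o["eef_pos"]; X=R.as_matrix()[:,0]
print("t %.2f"%o["clock"],"tcp",o["eef_pos"],"psi %.2f"%np.degrees(np.arctan2(X[1],X[0])),"w %.4f"%o["grip_width"],"F",o["ft_force"],"q",o["joint_pos"].round(2))
print(" shift mm",(R.inv().apply(d)*1000).round(1),"turn deg",np.degrees((R.inv()*G).as_rotvec()).round(2))
E
python3 -m jog '[{"claw":1,"translation":[0.226,-0.217,0],"turn":[0,0,10]},{"claw":1,"translation":[0.226,-0.217,0],"turn":[0,0,10]},{"claw":1,"translation":[0.226,-0.217,0],"turn":[0,0,10]},{"claw":1,"translation":[0.226,-0.217,0],"turn":[0,0,10]},{"claw":1,"translation":[0.226,-0.217,0],"turn":[0,0,10]}]'
python3 go.py .4925 .282 .15 -22.7;python3 go.py .4925 .282 .15 157.3
```

```text
clock: 0.72
eef_pos: [0.3256, -0.1571, 0.2312]
tool_rot: [0.991, 0.134, 0.0, -0.0]
ft_force: [1.2, -0.6, -0.5]
grip_width: 0.0852
t 0.72 tcp [ 0.3256 -0.1571  0.2312] psi 15.44 w 0.0852 F [ 1.2474 -0.6312 -0.4711] q [-0.45 -0.04 -0.31  1.3   0.    2.42]
 shift mm [ 277.7 -378.9   81.3] turn deg [-0.01 -0.02 38.14]
t 0.72 tcp [ 0.3256 -0.1571  0.2312] psi 15.44 w 0.0852 F [ 1.2474 -0.6312 -0.4711] q [-0.45 -0.04 -0.31  1.3   0.    2.42]
 shift mm [ 277.7 -378.9   81.3] turn deg [   0.02   -0.01 -141.86]
```

```bash
python3 -m jog '[{"claw":1,"translation":[0.0555,-0.0758,0],"turn":[0,0,-10]},{"claw":1,"translation":[0.111,-0.1516,0],"turn":[0,0,-20]},{"claw":1,"translation":[0.1666,-0.2273,0],"turn":[0,0,-30]},{"claw":1,"translation":[0.222,-0.303,0],"turn":[0,0,-40]},{"claw":1,"translation":[0.2777,-0.3789,0],"turn":[0,0,-50]}]' >/dev/null
python3 -m jog '[{"claw":1,"translation":[0,0,0],"turn":[0,0,-10]},{"claw":1,"translation":[0,0,0],"turn":[0,0,-20]},{"claw":1,"translation":[0,0,0],"turn":[0,0,-30]},{"claw":1,"translation":[0,0,0],"turn":[0,0,-40]},{"claw":1,"translation":[0,0,0.05],"turn":[0,0,-50]}]' >/dev/null
python3 -m jog '[{"claw":1,"translation":[0,0,0.05],"turn":[0,0,-10]},{"claw":1,"translation":[0,0,0.08],"turn":[0,0,-20]},{"claw":1,"translation":[0,0,0.08],"turn":[0,0,-30]},{"claw":1,"translation":[0,0,0.08],"turn":[0,0,-40]},{"claw":1,"translation":[0,0,0.08],"turn":[0,0,-42]}]' >/dev/null
python3 go.py .4925 .282 -.001 157.3
```

```text
t 2.60 tcp [0.4358 0.1332 0.1009] psi 157.48 w 0.0856 F [ 0.414  -0.0822 -0.5318] q [ 0.3   0.26 -0.33  0.98  0.    0.69]
 shift mm [  4.6 159.3 101.8] turn deg [-0.04 -0.05  0.18]
```

```bash
python3 -m jog '[{"claw":1,"translation":[0.005,0.159,0],"turn":[0,0,0]},{"claw":1,"translation":[0.005,0.159,0],"turn":[0,0,0]},{"claw":1,"translation":[0.005,0.159,0],"turn":[0,0,0]},{"claw":1,"translation":[0.005,0.159,0.04],"turn":[0,0,0]},{"claw":1,"translation":[0.005,0.159,0.04],"turn":[0,0,0]}]' >/dev/null
python3 go.py .4925 .282 -.001 157.3
python3 - <<'E'
from h import *
from workcell import vision
a=[]
for n,b in(("side",(280,205,133,100)),("top",(140,180,133,100))):
    c=vision.camera(n);np.savez(n+"1.npz",**c);x,y,w,h=b
    a.append(cv2.resize(c["image"][y:y+h,x:x+w,::-1],(400,300),interpolation=cv2.INTER_CUBIC))
cv2.imwrite("pics/p1.png",np.hstack(a))
E
```

```text
t 3.23 tcp [0.4895 0.2808 0.0581] psi 157.45 w 0.0853 F [-0.5627 -0.0187  0.4731] q [ 0.52  0.5  -0.09  0.99 -0.    0.91]
 shift mm [-2.6  2.6 59.1] turn deg [-0.37 -0.28  0.15]
```

View pics/p1.png

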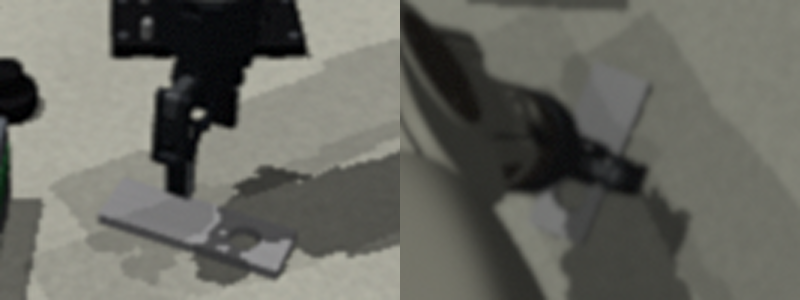

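```bash
python3 -m jog '[{"claw":1,"translation":[-0.002,0.002,0.03],"turn":[0,0,0]},{"claw":1,"translation":[-0.002,0.002,0.057],"turn":[0,0,0]},{"claw":1,"translation":[-0.002,0.002,0.057],"turn":[0,0,0]},{"claw":1,"translation":[-0.002,0.002,0.057],"turn":[0,0,0]},{"claw":0.5,"translation":[-0.002,0.002,0.057],"turn":[0,0,0]}]' 
python3 go.py .4925 .282 -.001 157.3
python3 -m jog '[{"claw":0.4,"translation":[0,0,0],"turn":[0,0,0]},{"claw":0.4,"translation":[0,0,0],"turn":[0,0,0]},{"claw":0.4,"translation":[0,0,0],"turn":[0,0,0]},{"claw":0.4,"translation":[0,0,0],"turn":[0,0,0]}]' 
python3 go.py .4925 .282 -.001 157.3
```

```text
clock: 3.95
eef_pos: [0.4964, 0.2837, 0.0063]
tool_rot: [0.195, 0.981, 0.001, 0.001]
ft_force: [-0.6, 0.3, 0.3]
grip_width: 0.0698
t 3.95 tcp [0.4964 0.2837 0.0063] psi 157.46 w 0.0698 F [-0.6085  0.2924  0.3096] q [ 0.52  0.57 -0.13  0.87  0.    0.91]
 shift mm [ 3.  -3.1  7.3] turn deg [0.16 0.12 0.16]
clock: 4.45
eef_pos: [0.4958, 0.2834, 0.0062]
tool_rot: [0.195, 0.981, 0.001, 0.001]
ft_force: [-2.2, -1.3, 7.6]
grip_width: 0.0461
t 4.45 tcp [0.4958 0.2834 0.0062] psi 157.48 w 0.0461 F [-2.1622 -1.2664  7.6468] q [ 0.52  0.57 -0.13  0.87 -0.    0.91]
 shift mm [ 2.5 -2.6  7.2] turn deg [0.09 0.09 0.18]
```

```bash
python3 -m jog '[{"claw":1,"translation":[0,0,0],"turn":[0,0,0]},{"claw":1,"translation":[0,0,0],"turn":[0,0,0]},{"claw":1,"translation":[0.002,-0.002,0],"turn":[0,0,0]},{"claw":1,"translation":[0.002,-0.002,0.009],"turn":[0,0,0]},{"claw":1,"translation":[0.002,-0.002,0.009],"turn":[0,0,0]}]' 
python3 -m jog '[{"claw":0.4,"translation":[0,0,0],"turn":[0,0,0]},{"claw":0.4,"translation":[0,0,0],"turn":[0,0,0]},{"claw":0.4,"translation":[0,0,0],"turn":[0,0,0]},{"claw":0.4,"translation":[0,0,0],"turn":[0,0,0]},{"claw":0.4,"translation":[0,0,0],"turn":[0,0,0]}]' 
python3 go.py .4925 .282 -.001 157.3
```

```text
clock: 5.08
eef_pos: [0.4915, 0.2815, -0.0059]
tool_rot: [0.195, 0.981, -0.001, -0.001]
ft_force: [-0.6, 0.3, -0.0]
grip_width: 0.0852
clock: 5.7
eef_pos: [0.4937, 0.2827, -0.0025]
tool_rot: [0.195, 0.981, 0.001, 0.001]
ft_force: [-1.3, -0.8, 10.8]
grip_width: 0.0482
t 5.70 tcp [ 0.4937  0.2827 -0.0025] psi 157.48 w 0.0482 F [-1.3492 -0.8376 10.7643] q [ 0.52  0.57 -0.15  0.85 -0.    0.91]
 shift mm [ 0.8 -1.2 -1.5] turn deg [0.15 0.13 0.18]
```

```bash
python3 -m jog '[{"claw":0.4,"translation":[0,0,-0.02],"turn":[0,0,0]},{"claw":0.4,"translation":[0,0,-0.05],"turn":[0,0,0]},{"claw":0.4,"translation":[0,0,-0.09],"turn":[0,0,0]},{"claw":0.4,"translation":[0,0,-0.1],"turn":[0,0,0]},{"claw":0.4,"translation":[0,0,-0.1],"turn":[0,0,0]}]'
python3 - <<'E'
from h import *
from workcell import vision
a=[]
for n,b in(("side",(280,165,133,100)),("top",(140,180,133,100))):
    c=vision.camera(n);np.savez(n+"1.npz",**c);x,y,w,h=b
    a.append(cv2.resize(c["image"][y:y+h,x:x+w,::-1],(400,300),interpolation=cv2.INTER_CUBIC))
cv2.imwrite("pics/p2.png",np.hstack(a))
E
```

```text
clock: 6.32
eef_pos: [0.4926, 0.2821, 0.0955]
tool_rot: [0.195, 0.981, 0.0, 0.0]
ft_force: [-0.2, 0.0, -1.8]
grip_width: 0.0484
```

View pics/p2.png

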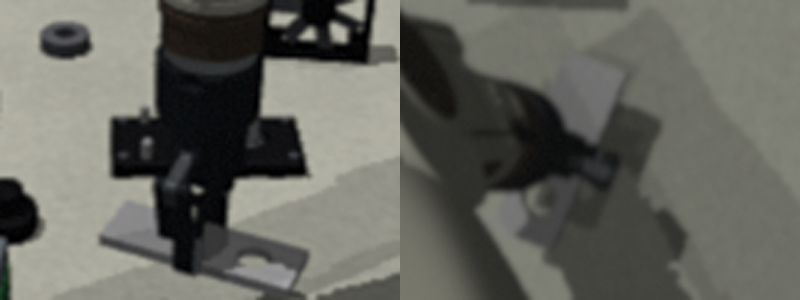

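Run:
```python
from h import *
T=load("top1.npz");S=load("side1.npz");T0=load("top0.npz");S0=load("side0.npz")
for n,c,b,f,th in(("S",S,(350,240,30,22),lambda l,b:b[0]-l[...,0],-10),):
  l=cv2.cvtColor(c["image"].astype(np.float32)/255,cv2.COLOR_RGB2LAB)
  print(l[244:258,352:378,0].astype(int));
l=cv2.cvtColor(T["image"].astype(np.float32)/255,cv2.COLOR_RGB2LAB);print((l[238:256,176:200,2]*10).astype(int))
print("tri",tri([T,S],[(188.0,246.7),(363.8,251)]), plane(S,(363.8,251),.108),plane(T,(188.,246.7),.108))
l=cv2.cvtColor(T0["image"].astype(np.float32)/255,cv2.COLOR_RGB2LAB);print("post",l[243:257,308:324,0].astype(int))
print("post",plane(T0,(315.8,249.5),.072))
```

```text
[[23 22 22 24 30 33 32 32 32 31 32 31 33 36 39 43 46 51 56 57 59 60 61 62
  62 61]
 [22 23 22 24 30 32 32 33 32 32 32 31 32 31 32 33 34 37 40 44 48 52 57 59
  61 61]
 [23 22 22 25 31 33 33 33 33 32 32 32 31 31 31 31 31 32 32 33 35 38 41 45
  51 55]
 [22 22 25 30 33 33 33 32 31 29 29 27 27 27 28 30 31 32 32 32 31 31 31 34
  37 39]
 [23 25 30 33 33 33 31 28 25 24 24 23 23 23 23 25 27 30 32 32 32 32 31 31
  31 31]
 [25 30 33 33 33 33 29 24 23 26 28 28 27 25 21 21 23 26 31 32 32 32 32 33
  32 32]
 [31 32 33 33 33 32 28 28 35 43 45 45 44 40 35 31 23 22 28 32 32 32 32 32
  32 32]
 [33 33 33 33 33 31 31 42 55 59 60 59 59 59 57 51 36 23 26 30 31 31 31 32
  33 32]
 [34 33 33 33 32 31 33 44 56 60 61 61 61 62 62 59 51 40 38 39 39 38 34 31
  32 32]
 [33 33 33 33 32 33 38 42 48 55 60 61 60 60 60 60 60 57 57 57 58 55 45 34
  31 31]
 [30 32 34 37 38 43 54 57 59 59 60 60 60 60 60 60 60 60 60 61 61 61 56 45
  40 38]
 [24 27 36 45 49 54 58 61 62 61 61 61 61 60 60 60 59 59 60 60 60 60 60 58
  58 55]
 [22 23 27 33 36 41 45 51 57 59 60 60 61 61 61 60 60 60 59 59 59 59 60 60
  61 59]
 [31 26 24 26 27 29 3
[... 2005 characters left out ...]
3 13]
 [14 13 14 15 17 17 18 18 17 18 17 16 15 15 13 12]
 [14 14 15 17 19 19 20 21 21 20 20 18 17 15 14 14]
 [14 14 17 19 21 22 25 28 28 27 23 20 18 16 14 13]
 [14 15 18 20 22 27 32 36 38 35 29 23 19 19 16 14]
 [14 17 19 21 24 31 40 44 46 43 35 27 21 20 17 15]
 [14 17 20 21 25 34 44 49 49 46 39 29 22 20 18 15]
 [15 18 21 21 24 34 44 49 49 46 38 28 22 20 18 16]
 [15 17 21 21 22 30 40 45 46 42 34 25 20 19 17 15]
 [14 17 20 20 20 24 32 37 37 34 26 21 17 17 16 15]
 [14 15 18 20 19 20 22 26 26 24 20 16 15 14 14 14]
 [13 14 16 17 18 16 16 18 17 17 15 13 12 12 13 13]
 [13 13 13 15 16 15 14 14 13 13 12 11 11 11 12 12]
 [14 12 13 13 14 13 12 11 11 11 11 10 10 11 12 13]]
post [ 0.4402 -0.0085  0.072 ]
```

```bash
python3 - <<'E'
from h import *
T0=load("top0.npz");S0=load("side0.npz");T=load("top1.npz")
l=cv2.cvtColor(T0["image"].astype(np.float32)/255,cv2.COLOR_RGB2LAB)[...,0]
P=[]
for n,x,y in(("pinL",301,211),("pinR",326,210),("post",316,249)):
    r=3 if n!="post" else 5
    w=np.clip(l[y-r:y+r+1,x-r:x+r+1]-(18 if n!="post" else 26),0,None); Y,X=np.mgrid[y-r:y+r+1,x-r:x+r+1]; c=np.array([(w*X).sum(),(w*Y).sum()])/w.sum()
    p=plane(T0,c,.037 if n!="post" else .070); P.append(p); print(n,c,p)
m=(P[0]+P[1])/2; d=m-P[2]; print("mid",m,"d",d,np.hypot(*d[:2]),"yaw",np.degrees(np.arctan2(d[1],d[0])), "yaw pins",np.degrees(np.arctan2(*(P[0]-P[1])[:2]*[-1,1])))
b=blobs(T0,(282,185,66,100),lambda l,b:b[0]-l[...,0],20)[0]
q=[plane(T0,v,.018) for v in cv2.boxPoints(b["rect"])];q=np.array(q);print(q, np.linalg.norm(np.diff(q,axis=0),axis=1)); c=q.mean(0)
e=[q[i+1]-q[i] for i in range(3)];L=max(e,key=np.linalg.norm);L=L*np.sign(L[0]);print("deck yaw",np.degrees(np.arctan2(L[1],L[0])),"post from deck",c-.04*L/np.linalg.norm(L))
print("hole now",plane(T,(185.8,246.2),.108))
E
python3 go.py .4402 -.0085 .12 183.2
```

```text
pinL [300.0834 210.5171] [0.5386 0.0297 0.037 ]
pinR [326.1438 208.9523] [ 0.5418 -0.0362  0.037 ]
post [315.7213 249.4199] [ 0.4404 -0.0083  0.07  ]
mid [ 0.5402 -0.0033  0.037 ] d [ 0.0998  0.005  -0.033 ] 0.09991748314924938 yaw 2.8934765031166627 yaw pins 2.80547228418839
[[ 0.5708  0.0431  0.018 ]
 [ 0.5758 -0.0456  0.018 ]
 [ 0.3863 -0.0553  0.018 ]
 [ 0.3818  0.032   0.018 ]] [0.0888 0.1897 0.0875]
deck yaw 2.936749672404826 post from deck [ 0.4387 -0.0085  0.018 ]
hole now [0.4519 0.2945 0.108 ]
t 6.42 tcp [0.4914 0.2814 0.0937] psi 157.49 w 0.0481 F [-0.7236  0.4953 -1.4244] q [ 0.52  0.47 -0.04  1.07 -0.    0.91]
 shift mm [ -63.7 -287.5  -25.8] turn deg [ -0.11  -0.13 -25.71]
```

```bash
python3 -m jog '[{"claw":0.4,"translation":[-0.024,-0.056,-0.008],"turn":[0,0,-6]},{"claw":0.4,"translation":[-0.048,-0.112,-0.008],"turn":[0,0,-12]},{"claw":0.4,"translation":[-0.07,-0.168,-0.008],"turn":[0,0,-18]},{"claw":0.4,"translation":[-0.09,-0.220,-0.008],"turn":[0,0,-25]},{"claw":0.4,"translation":[-0.1003,-0.2608,-0.008],"turn":[0,0,-25.4]}]' >/dev/null
python3 -m jog '[{"claw":0.4,"translation":[0,0,0],"turn":[0,0,0]},{"claw":0.4,"translation":[0,0,0],"turn":[0,0,0]}]'  >/dev/null
python3 go.py .4807 -.0055 .09 182.9
```

```text
t 7.30 tcp [0.4845 0.0029 0.1022] psi -177.14 w 0.0482 F [-0.0372 -0.6578 -1.5735] q [ 0.01  0.31 -0.26  1.01  0.   -0.04]
 shift mm [ 4.2 -8.2 12.2] turn deg [ 0.03 -0.12 -0.04]
```

```bash
python3 -m jog '[{"claw":0.4,"translation":[0.004,-0.008,0.010],"turn":[0,0,0]},{"claw":0.4,"translation":[0.004,-0.008,0.010],"turn":[0,0,0]},{"claw":0.4,"translation":[0.004,-0.008,0.010],"turn":[0,0,0]},{"claw":0.4,"translation":[0.004,-0.008,0.010],"turn":[0,0,0]}]'  >/dev/null
python3 go.py .4807 -.0055 .09 182.9
cat > pic.py <<'E'
"""pic.py name sx sy tx ty half : crops of side and top, doubled into one picture"""
import sys
from h import *
from workcell import vision
n,sx,sy,tx,ty,r=sys.argv[1],*map(int,sys.argv[2:7]); a=[]
for k,x,y in(("side",sx,sy),("top",tx,ty)):
    c=vision.camera(k);np.savez(k+n+".npz",**c)
    t=cv2.resize(c["image"][y-r:y+r,x-r:x+r,::-1],(400,400),interpolation=cv2.INTER_CUBIC)
    for i in range(0,2*r,10): cv2.line(t,(i*200//r,0),(i*200//r,6),(0,0,255),1);cv2.line(t,(0,i*200//r),(6,i*200//r),(0,0,255),1)
    a.append(t)
cv2.imwrite(f"pics/{n}.png",np.hstack(a))
E
python3 pic.py p3 345 195 315 235 40
```

```text
t 7.80 tcp [ 0.4819 -0.0051  0.0934] psi -177.07 w 0.0481 F [-0.063  -0.4056 -0.8455] q [-0.01  0.31 -0.28  0.98  0.   -0.06]
 shift mm [ 1.2 -0.4  3.4] turn deg [0.   0.03 0.03]
```

View pics/p3.png

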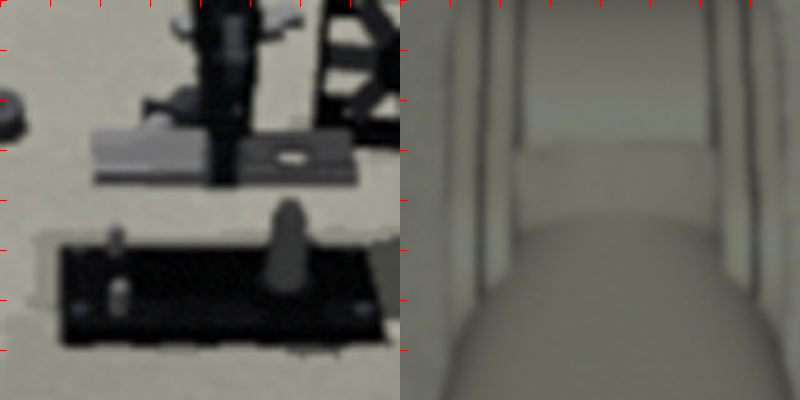

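```bash
python3 - <<'E'
from h import *
S=load("sidep3.npz"); l=cv2.cvtColor(S["image"].astype(np.float32)/255,cv2.COLOR_RGB2LAB)[...,0]
print(l[180:194,352:378].astype(int)); print(l[193:200,354:372].astype(int))
u=.0934+.0025
H=np.array([.4410,-.008]); 
for nm,X in(("hole top c",[*H,u+.01]),("rim +y",[H[0],H[1]+.013,u+.01]),("rim -y",[H[0],H[1]-.013,u+.01]),("botrim +y",[H[0],H[1]+.013,u]),("botrim -y",[H[0],H[1]-.013,u]),("post top",[.4398,-.0084,.072]),("edge bot",[H[0],H[1]+.025,u]),("edge top",[H[0],H[1]+.025,u+.01]),("edge far",[H[0],H[1]-.025,u+.01]),("deck front edge",[.4398,-.0084+.045,.018]),("tail end",[.4819+.0749,-.0051+.0038+.025,u]),("hole end",[.4819-.0749,-.0051-.0038+.025,u])): print(nm,proj(S,X))
E
python3 go.py .4807 -.0055 .09 182.9
```

```text
[[ 2  2  7 34 59 65 65 64 64 63 59 55 52 52 48 28 10  9  9  9  9  9  5  2
   1  2]
 [ 2  2  4 20 37 41 41 40 40 40 37 36 35 35 33 27 23 24 25 26 25 25 20  9
   1  0]
 [ 3  7 13 20 25 26 26 25 25 25 25 24 26 25 27 27 27 27 27 28 28 28 26 13
   3  2]
 [ 8 18 24 26 26 26 26 25 24 23 23 22 23 23 24 26 26 27 27 27 27 27 25 13
   3  0]
 [11 21 26 27 27 27 26 23 21 21 20 20 20 20 21 23 25 27 27 27 27 27 26 23
  27 29]
 [10 18 23 26 27 27 26 23 26 35 38 38 37 33 25 22 25 27 27 27 27 27 27 37
  54 59]
 [11 18 22 24 26 26 25 25 36 54 61 61 61 50 35 25 25 26 27 26 26 26 26 36
  56 63]
 [12 20 23 24 25 24 24 23 26 37 43 46 48 41 29 22 22 22 22 22 22 21 20 27
  48 62]
 [14 22 28 29 29 29 29 27 23 22 23 25 27 25 22 22 22 23 22 22 23 23 21 26
  45 62]
 [14 22 26 26 26 26 26 26 24 23 23 23 23 23 24 24 24 28 25 25 28 27 27 29
  44 62]
 [12 20 22 22 22 22 22 21 22 21 22 21 22 22 22 22 22 24 22 23 24 24 23 25
  40 62]
 [15 25 27 29 28 28 28 28 28 27 27 28 28 27 27 27 27 27 27 27 28 28 27 29
  43 62]
 [36 45 47 48 49 49 48 48 49 49 49 49 49 48 48 48 48 48 47 47 48 48 47 48
  55 64]
 [61 64 64 65 66 65 6
[... 296 characters left out ...]
67 66 67 65 52 32 22 22 23 22 36 59 66 68 67 66 65]
 [68 67 67 67 64 43 22 20 22 22 20 27 49 64 68 67 67 66]
 [67 68 67 68 64 41 21 20 22 22 20 25 45 63 67 67 66 66]]
hole top c [362.4041 184.2889]
rim +y [362.6294 186.4909]
rim -y [362.1831 182.129 ]
botrim +y [362.4071 189.5524]
botrim -y [361.967  185.1519]
post top [362.0752 194.4343]
edge bot [362.616  191.6414]
edge top [362.8413 188.5617]
edge far [361.9828 180.1714]
deck front edge [361.6586 218.4143]
tail end [321.6443 191.7011]
hole end [374.6497 191.8113]
t 7.90 tcp [ 0.4819 -0.0052  0.0936] psi -177.09 w 0.0480 F [ 0.5355 -0.2694 -1.6589] q [-0.01  0.31 -0.28  0.98  0.   -0.06]
 shift mm [ 1.3 -0.2  3.6] turn deg [0.   0.04 0.01]
```

```bash
python3 -m jog '[{"claw":0.4,"translation":[0,-0.0007,0.015],"turn":[0,0,0]},{"claw":0.4,"translation":[0,-0.0007,0.028],"turn":[0,0,0]},{"claw":0.4,"translation":[0,-0.0007,0.028],"turn":[0,0,0]},{"claw":0.4,"translation":[0,-0.0007,0.028],"turn":[0,0,0]}]'
python3 -m jog '[{"claw":0.4,"translation":[0,0,0.005],"turn":[0,0,0]},{"claw":0.4,"translation":[0,0,0.010],"turn":[0,0,0]},{"claw":0.4,"translation":[0,0,0.010],"turn":[0,0,0]}]'
```

```text
clock: 8.4
eef_pos: [0.4818, -0.0062, 0.0655]
tool_rot: [-0.025, 1.0, 0.0, 0.0]
ft_force: [0.3, 0.3, -1.8]
grip_width: 0.0481
clock: 8.78
eef_pos: [0.4815, -0.0059, 0.0549]
tool_rot: [-0.025, 1.0, 0.0, -0.0]
ft_force: [0.7, 0.6, -2.9]
grip_width: 0.0484
```

```bash
python3 -m jog '[{"claw":0.4,"translation":[0,0,0.008],"turn":[0,0,0]},{"claw":0.4,"translation":[0,0,0.016],"turn":[0,0,0]},{"claw":0.4,"translation":[0,0,0.022],"turn":[0,0,0]},{"claw":0.4,"translation":[0,0,0.022],"turn":[0,0,0]}]'
python3 -m jog '[{"claw":0.4,"translation":[0,0,0.006],"turn":[0,0,0]},{"claw":0.4,"translation":[0,0,0.011],"turn":[0,0,0]},{"claw":0.4,"translation":[0,0,0.014],"turn":[0,0,0]},{"claw":0.4,"translation":[0,0,0.016],"turn":[0,0,0]},{"claw":0.4,"translation":[0,0,0.016],"turn":[0,0,0]}]'
```

```text
clock: 9.28
eef_pos: [0.4813, -0.006, 0.0325]
tool_rot: [-0.025, 1.0, 0.0, -0.001]
ft_force: [0.3, 2.0, -3.7]
grip_width: 0.0485
clock: 9.9
eef_pos: [0.4817, -0.006, 0.0172]
tool_rot: [-0.025, 1.0, 0.0, 0.0]
ft_force: [0.2, 3.7, -0.9]
grip_width: 0.0481
```

```bash
python3 -m jog '[{"claw":0.4,"translation":[0,0.001,0],"turn":[0,0,0]},{"claw":0.4,"translation":[0,0.001,0.002],"turn":[0,0,0]},{"claw":0.4,"translation":[0,0.001,0.002],"turn":[0,0,0]}]'
python3 -m jog '[{"claw":0.4,"translation":[0,0.0006,0],"turn":[0,0,0]},{"claw":0.4,"translation":[0,0.0006,0.0015],"turn":[0,0,0]},{"claw":0.4,"translation":[0,0.0006,0.0015],"turn":[0,0,0]}]'
```

```text
clock: 10.28
eef_pos: [0.4818, -0.0058, 0.0155]
tool_rot: [-0.025, 1.0, -0.001, 0.0]
ft_force: [-1.3, -0.5, 1.8]
grip_width: 0.0484
clock: 10.65
eef_pos: [0.4818, -0.0056, 0.0155]
tool_rot: [-0.025, 1.0, -0.001, 0.0]
ft_force: [-5.1, -3.9, 14.6]
grip_width: 0.0482
```

```bash
python3 -m jog '[{"claw":0.4,"translation":[0,0,-0.002],"turn":[0,0,0]},{"claw":1,"translation":[0,0,-0.002],"turn":[0,0,0]},{"claw":1,"translation":[0,0,-0.002],"turn":[0,0,0]},{"claw":1,"translation":[0,0,-0.002],"turn":[0,0,0]},{"claw":1,"translation":[0,0,-0.002],"turn":[0,0,0]}]'
python3 -m jog '[{"claw":1,"translation":[0,0,-0.05],"turn":[0,0,0]},{"claw":1,"translation":[0,0,-0.1],"turn":[0,0,0]},{"claw":1,"translation":[0,0,-0.13],"turn":[0,0,0]},{"claw":1,"translation":[0,0,-0.13],"turn":[0,0,0]}]'
python3 go.py .6332 -.219 .15 180
python3 go.py .6332 -.219 .15 90
python3 pic.py p4 345 205 315 235 40
```

```text
clock: 11.28
eef_pos: [0.4816, -0.0045, 0.0156]
tool_rot: [-0.025, 1.0, 0.0, -0.0]
ft_force: [0.3, -1.2, 0.4]
grip_width: 0.0854
clock: 11.78
eef_pos: [0.4838, -0.0046, 0.1485]
tool_rot: [-0.025, 1.0, -0.0, 0.003]
ft_force: [0.8, -0.4, -0.2]
grip_width: 0.0853
t 11.78 tcp [ 0.4838 -0.0046  0.1485] psi -177.11 w 0.0853 F [ 0.7909 -0.3766 -0.2071] q [-0.01  0.26 -0.2   1.11  0.   -0.06]
 shift mm [-138.4 -221.7   -0.5] turn deg [-0.01  0.36  2.89]
t 11.78 tcp [ 0.4838 -0.0046  0.1485] psi -177.11 w 0.0853 F [ 0.7909 -0.3766 -0.2071] q [-0.01  0.26 -0.2   1.11  0.   -0.06]
 shift mm [-138.4 -221.7   -0.5] turn deg [ 0.28  0.29 92.89]
```

View pics/p4.png

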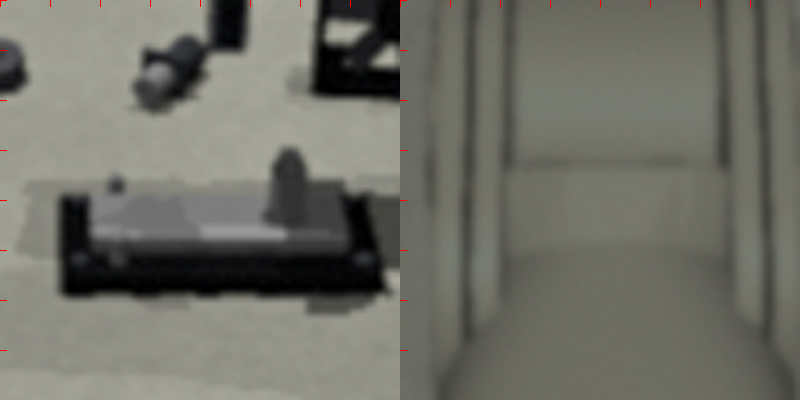

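```bash
python3 -m jog '[{"claw":1,"translation":[-0.034,-0.055,0],"turn":[0,0,0]},{"claw":1,"translation":[-0.069,-0.11,0],"turn":[0,0,0]},{"claw":1,"translation":[-0.104,-0.166,0],"turn":[0,0,0]},{"claw":1,"translation":[-0.139,-0.222,0],"turn":[0,0,0]},{"claw":1,"translation":[-0.139,-0.222,0.03],"turn":[0,0,0]}]'
python3 - <<'E'
from h import *
S=load("side0.npz");T=load("top0.npz")
for X in((.6332,-.219),(.6345,-.221)):
    print(X,proj(S,[*X,.01]),proj(S,[*X,.02]),proj(T,[*X,.02]),proj(T,[*X,0]))
l=cv2.cvtColor(S["image"].astype(np.float32)/255,cv2.COLOR_RGB2LAB)[...,0];print(l[170:187,290:313].astype(int))
l=cv2.cvtColor(T["image"].astype(np.float32)/255,cv2.COLOR_RGB2LAB)[...,0];print(l[161:187,383:410].astype(int))
E
```

```text
clock: 12.5
eef_pos: [0.6343, -0.2237, 0.115]
tool_rot: [-0.023, 1.0, -0.001, 0.002]
ft_force: [-0.4, 0.2, -0.4]
grip_width: 0.0854
(0.6332, -0.219) [301.9391 177.754 ] [301.8948 175.1843] [395.8468 173.677 ] [394.3656 174.9859]
(0.6345, -0.221) [301.6104 177.4742] [301.5649 174.9067] [396.6003 173.1744] [395.1061 174.492 ]
[[64 64 63 63 63 63 64 64 64 64 65 65 65 65 64 64 64 64 64 64 63 63 63]
 [64 64 63 64 64 64 64 63 63 62 62 62 62 62 62 63 63 64 63 63 63 63 63]
 [64 64 64 64 65 64 61 54 51 48 47 46 46 46 48 53 56 60 62 63 64 64 63]
 [64 64 65 65 62 54 44 38 35 34 33 32 33 33 34 38 39 45 54 60 64 64 64]
 [64 64 65 61 51 39 33 31 28 24 21 18 19 22 27 30 31 33 40 54 62 64 63]
 [64 65 62 50 38 32 31 28 19 13 10  8 10 12 18 25 31 32 34 48 60 64 64]
 [64 65 61 46 34 32 33 30 21 14 10  9 12 13 18 27 32 32 31 39 58 64 64]
 [64 65 62 43 30 31 33 33 31 27 21 20 22 24 29 32 34 32 26 32 58 65 65]
 [64 65 63 42 24 25 30 32 32 33 32 31 31 32 32 32 31 25 15 28 56 65 65]
 [65 65 61 40 18 14 17 22 27 29 30 30 29 27 25 22 18 13  7 19 45 61 65]
 [64 64 59 39 17 10 11 14 16 16 17 17 16 15 14 11  9  
[... 1987 characters left out ...]
  45 48 48]
 [47 47 44 36 25 21 24 27 29 29 29 30 30 30 30 29 29 29 29 29 29 29 33 40
  46 49 49]
 [47 47 46 41 31 22 21 23 27 29 29 29 29 29 29 29 29 29 29 28 28 30 36 43
  47 48 48]
 [48 48 48 44 37 28 22 21 23 25 27 28 28 28 28 28 28 28 27 26 29 34 41 46
  48 48 48]
 [48 49 48 47 42 35 28 24 22 21 23 23 25 25 26 26 26 26 26 28 32 40 45 48
  48 48 48]
 [48 48 49 48 45 41 37 32 28 24 21 21 22 22 23 24 25 26 28 32 37 44 47 49
  48 48 47]
 [48 48 49 49 48 46 43 40 35 30 26 25 25 25 26 26 28 30 34 39 43 47 49 49
  48 48 48]
 [48 48 48 48 48 48 47 45 42 37 34 32 32 31 31 32 34 36 41 45 47 48 49 49
  49 49 49]
 [48 47 48 48 48 48 48 48 46 43 42 41 39 37 37 39 42 43 46 47 49 49 49 49
  49 49 49]]
```

```bash
python3 -m jog '[{"claw":1,"translation":[0,0.001,0.04],"turn":[0,0,0]},{"claw":1,"translation":[0,0.001,0.065],"turn":[0,0,0]},{"claw":1,"translation":[0,0.001,0.065],"turn":[0,0,0]},{"claw":1,"translation":[0,0.001,0.065],"turn":[0,0,0]}]'
python3 go.py .6338 -.2198 0 182.9
```

```text
clock: 13.0
eef_pos: [0.6316, -0.2182, 0.0507]
tool_rot: [-0.025, 1.0, 0.0, -0.0]
ft_force: [0.8, -0.4, 0.7]
grip_width: 0.0851
t 13.00 tcp [ 0.6316 -0.2182  0.0507] psi -177.11 w 0.0851 F [ 0.7756 -0.4159  0.7223] q [-0.33  0.69  0.23  1.11 -0.   -0.38]
 shift mm [-2.1 -1.7 50.7] turn deg [ 0.01 -0.02 -0.01]
```

```bash
python3 -m jog '[{"claw":1,"translation":[-0.0015,-0.001,0.03],"turn":[0,0,0]},{"claw":1,"translation":[-0.0015,-0.001,0.048],"turn":[0,0,0]},{"claw":1,"translation":[-0.0015,-0.001,0.048],"turn":[0,0,0]},{"claw":1,"translation":[-0.0015,-0.001,0.048],"turn":[0,0,0]}]'
python3 go.py .6338 -.2198 0 182.9
```

```text
clock: 13.5
eef_pos: [0.6338, -0.2194, 0.0039]
tool_rot: [-0.025, 1.0, -0.0, 0.001]
ft_force: [-0.2, -0.2, 0.6]
grip_width: 0.0852
t 13.50 tcp [ 0.6338 -0.2194  0.0039] psi -177.11 w 0.0852 F [-0.1608 -0.1679  0.5627] q [-0.33  0.74  0.19  1.02 -0.   -0.38]
 shift mm [ 0.  -0.4  3.9] turn deg [-0.03  0.08 -0.01]
```

```bash
python3 -m jog '[{"claw":0.5,"translation":[0,0,0.003],"turn":[0,0,0]},{"claw":0.5,"translation":[0,0,0.003],"turn":[0,0,0]},{"claw":0.5,"translation":[0,0,0.003],"turn":[0,0,0]},{"claw":0.5,"translation":[0,0,0.003],"turn":[0,0,0]}]'
python3 -m jog '[{"claw":0.5,"translation":[0,0,-0.03],"turn":[0,0,0]},{"claw":0.5,"translation":[0,0,-0.07],"turn":[0,0,0]},{"claw":0.5,"translation":[0,0,-0.11],"turn":[0,0,0]},{"claw":0.5,"translation":[0,0,-0.11],"turn":[0,0,0]},{"claw":0.5,"translation":[0,0,-0.11],"turn":[0,0,0]}]'
python3 go.py .439 -.008 .11 182.9
```

```text
clock: 14.0
eef_pos: [0.634, -0.2195, 0.001]
tool_rot: [-0.025, 1.0, -0.0, 0.001]
ft_force: [0.0, -0.8, 6.2]
grip_width: 0.0554
clock: 14.62
eef_pos: [0.6323, -0.219, 0.1086]
tool_rot: [-0.025, 1.0, 0.0, -0.001]
ft_force: [-0.4, 0.1, -1.2]
grip_width: 0.055
t 14.62 tcp [ 0.6323 -0.219   0.1086] psi -177.12 w 0.0550 F [-0.4465  0.0817 -1.2239] q [-0.33  0.65  0.31  1.24  0.   -0.38]
 shift mm [182.5 220.4  -0.9] turn deg [ 0.05 -0.11 -0.02]
```

```bash
python3 -m jog '[{"claw":0.5,"translation":[0.036,0.044,0],"turn":[0,0,0]},{"claw":0.5,"translation":[0.073,0.088,0],"turn":[0,0,0]},{"claw":0.5,"translation":[0.110,0.132,0],"turn":[0,0,0]},{"claw":0.5,"translation":[0.147,0.176,0],"turn":[0,0,0]},{"claw":0.5,"translation":[0.182,0.22,0],"turn":[0,0,0]}]'
python3 -m jog '[{"claw":0.5,"translation":[0,0,0.01],"turn":[0,0,0]},{"claw":0.5,"translation":[0,0,0.018],"turn":[0,0,0]},{"claw":0.5,"translation":[0,0,0.018],"turn":[0,0,0]},{"claw":0.5,"translation":[0,0,0.018],"turn":[0,0,0]}]'
python3 go.py .439 -.008 .08 182.9
python3 pic.py p5 345 195 315 235 40
python3 - <<'E'
from h import *
S=load("sidep5.npz"); l=cv2.cvtColor(S["image"].astype(np.float32)/255,cv2.COLOR_RGB2LAB)[...,0]
print(l[176:206,348:380].astype(int))
E
```

```text
clock: 15.25
eef_pos: [0.437, -0.0074, 0.1078]
tool_rot: [-0.025, 1.0, 0.0, -0.002]
ft_force: [0.2, 0.5, -0.6]
grip_width: 0.0552
clock: 15.75
eef_pos: [0.4409, -0.0094, 0.0915]
tool_rot: [-0.024, 1.0, -0.0, -0.0]
ft_force: [0.4, 0.4, -0.4]
grip_width: 0.0554
t 15.75 tcp [ 0.4409 -0.0094  0.0915] psi -177.20 w 0.0554 F [ 0.3872  0.4287 -0.365 ] q [-0.02  0.24 -0.38  0.94 -0.   -0.07]
 shift mm [ 1.8  1.5 11.5] turn deg [-0.   -0.02 -0.1 ]
[[65 65 65 65 65 64 65 66 67 64 42 14  2  2  3  1  1 10 24 16  4  2  1  1
   0  4 11 11 10  8 11 24]
 [66 65 65 65 65 65 66 66 68 64 42 14  1  3  2  1  2 20 37 28 10  2  2  1
   0 11 23 17 10  9 16 36]
 [66 65 65 65 66 67 67 65 64 60 39 15  5  3  2  2  3 11 22 16  4  2  2  1
   2  3 12  9  8  8  8 21]
 [65 66 65 66 66 66 62 54 49 41 30 22 11  4  3  2  1  2  4  3  1  2  1  0
   1  0  1  2  5  5  2  1]
 [66 66 66 66 64 57 46 35 30 26 25 23 15  5  1  2  3  2  2  1  2  2  2  1
   2  0  0  0  1  2  0  0]
 [66 67 67 65 57 42 30 24 24 24 23 19 12  5  2  1  2  2  2  1  3  2  2  2
   2  1  1  1  0  1  1  1]
 [66 66 67 64 48 30 24 24 24 21 16 13 13  9  3  2  
[... 1673 characters left out ...]
 65 65 66 66 66 66 67 67 64 40 21 19 21 21 19 25 45 62 67 66 67 67
  66 65 65 63 63 63 64 64]
 [65 65 65 65 65 65 65 66 67 67 62 40 20 19 21 21 19 25 44 61 65 64 64 65
  65 65 64 60 59 59 59 59]
 [58 59 60 60 60 63 64 64 65 65 57 35 20 19 21 20 19 26 45 57 59 59 59 60
  57 56 56 55 54 54 54 54]
 [56 57 57 57 57 58 58 58 58 58 51 32 19 20 21 21 20 26 44 55 57 56 56 53
  43 37 37 37 37 37 37 36]
 [54 55 53 54 53 53 53 53 54 54 45 29 20 20 21 20 19 24 38 47 49 48 41 36
  29 23 22 21 22 22 26 29]
 [49 48 48 48 47 48 48 49 49 45 34 22 19 21 21 20 20 22 33 37 34 31 28 25
  23 14 11 11  9 10 21 33]
 [47 47 47 46 47 46 47 47 46 34 22 18 19 20 21 21 20 27 42 47 38 28 25 26
  23 13  6  5  2  3 16 33]]
```

View pics/p5.png

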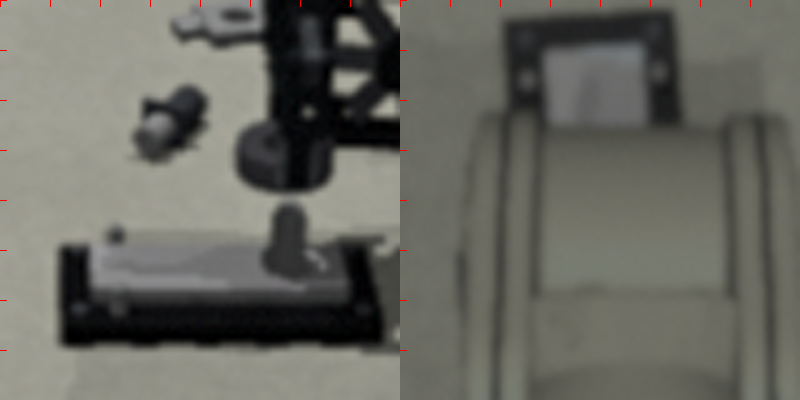

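```bash
python3 go.py .439 -.008 .08 182.9
python3 - <<'E'
from h import *
S=load("sidep5.npz")
for X in((.439,-.008,.101),(.4409,-.0094,.101),(.439,-.008,.065),(.439,-.008,.055)): print(X,proj(S,X))
E
```

```text
t 15.85 tcp [ 0.4409 -0.0092  0.0918] psi -177.19 w 0.0549 F [-0.3925 -0.2675 -1.0562] q [-0.02  0.24 -0.38  0.94  0.   -0.07]
 shift mm [ 1.8  1.3 11.8] turn deg [-0.    0.01 -0.09]
(0.439, -0.008, 0.101) [362.9936 185.8017]
(0.4409, -0.0094, 0.101) [362.3075 185.5483]
(0.439, -0.008, 0.065) [362.2059 196.5795]
(0.439, -0.008, 0.055) [361.9916 199.5125]
```

```bash
python3 -m jog '[{"claw":0.5,"translation":[0.005,0.0012,0],"turn":[0,0,0]},{"claw":0.5,"translation":[0.005,0.0012,0.012],"turn":[0,0,0]},{"claw":0.5,"translation":[0.005,0.0012,0.022],"turn":[0,0,0]},{"claw":0.5,"translation":[0.005,0.0012,0.024],"turn":[0,0,0]},{"claw":0.5,"translation":[0.005,0.0012,0.024],"turn":[0,0,0]}]'
python3 -m jog '[{"claw":0.5,"translation":[0,0,0.004],"turn":[0,0,0]},{"claw":0.5,"translation":[0,0,0.008],"turn":[0,0,0]},{"claw":0.5,"translation":[0,0,0.008],"turn":[0,0,0]}]'
```

```text
clock: 16.48
eef_pos: [0.435, -0.0077, 0.0675]
tool_rot: [-0.025, 1.0, 0.0, -0.0]
ft_force: [0.0, -0.8, 0.1]
grip_width: 0.0553
clock: 16.85
eef_pos: [0.4349, -0.0077, 0.0595]
tool_rot: [-0.025, 1.0, 0.0, -0.0]
ft_force: [0.2, -0.5, -0.5]
grip_width: 0.055
```

Past the taper with no contact; continuing down.

```bash
python3 -m jog '[{"claw":0.5,"translation":[0,0,0.006],"turn":[0,0,0]},{"claw":0.5,"translation":[0,0,0.012],"turn":[0,0,0]},{"claw":0.5,"translation":[0,0,0.018],"turn":[0,0,0]},{"claw":0.5,"translation":[0,0,0.024],"turn":[0,0,0]},{"claw":0.5,"translation":[0,0,0.024],"turn":[0,0,0]}]'
python3 -m jog '[{"claw":0.5,"translation":[0,0,0.004],"turn":[0,0,0]},{"claw":0.5,"translation":[0,0,0.007],"turn":[0,0,0]},{"claw":0.5,"translation":[0,0,0.009],"turn":[0,0,0]},{"claw":0.5,"translation":[0,0,0.009],"turn":[0,0,0]}]'
```

```text
clock: 17.48
eef_pos: [0.4346, -0.0077, 0.0352]
tool_rot: [-0.025, 1.0, 0.0, -0.001]
ft_force: [-0.4, 0.2, -0.5]
grip_width: 0.0554
clock: 17.98
eef_pos: [0.4354, -0.0077, 0.0289]
tool_rot: [-0.025, 1.0, -0.0, 0.001]
ft_force: [-7.0, 0.3, 19.7]
grip_width: 0.055
```

```bash
python3 -m jog '[{"claw":0.5,"translation":[0,0,-0.003],"turn":[0,0,0]},{"claw":1,"translation":[0,0,-0.003],"turn":[0,0,0]},{"claw":1,"translation":[0,0,-0.003],"turn":[0,0,0]},{"claw":1,"translation":[0,0,-0.003],"turn":[0,0,0]},{"claw":1,"translation":[0,0,-0.003],"turn":[0,0,0]}]'
python3 -m jog '[{"claw":1,"translation":[0,0,-0.05],"turn":[0,0,0]},{"claw":1,"translation":[0,0,-0.1],"turn":[0,0,0]},{"claw":1,"translation":[0,0,-0.13],"turn":[0,0,0]},{"claw":1,"translation":[0,0,-0.13],"turn":[0,0,0]}]'
python3 go.py .4570 -.393 .16 161
python3 - <<'E'
from h import *
T=load("top0.npz")
b=blobs(T,(430,208,66,66),lambda l,b:b[2]-l[...,2],1.8)[0]
q=np.array([plane(T,v,.012) for v in cv2.boxPoints(b["rect"])]);e=np.diff(q,axis=0);n=np.linalg.norm(e,axis=1);L=e[n.argmax()];print(q,n,"yaw",np.degrees(np.arctan2(L[1],L[0])),q.mean(0))
for X in((.36,-.2,.12),): print(proj(T,X))
print("fan corners",[plane(T,v,.12) for v in((395,259),(418,263),(414,313),(393,309))])
E
```

```text
clock: 18.6
eef_pos: [0.4351, -0.0077, 0.0296]
tool_rot: [-0.025, 1.0, 0.0, -0.0]
ft_force: [-0.1, -0.4, -0.3]
grip_width: 0.0856
clock: 19.1
eef_pos: [0.4373, -0.0078, 0.1622]
tool_rot: [-0.025, 1.0, -0.0, 0.003]
ft_force: [-0.8, 0.7, -0.1]
grip_width: 0.0855
t 19.10 tcp [ 0.4373 -0.0078  0.1622] psi -177.12 w 0.0855 F [-0.7882  0.7274 -0.1238] q [-0.02  0.16 -0.28  1.12  0.   -0.07]
 shift mm [  -0.3 -385.7    2.4] turn deg [ 0.04  0.34 21.88]
[[ 0.4974 -0.3482  0.012 ]
 [ 0.5152 -0.4079  0.012 ]
 [ 0.4156 -0.435   0.012 ]
 [ 0.3982 -0.3757  0.012 ]] [0.0623 0.1032 0.0618] yaw -164.76562812217307 [ 0.4566 -0.3917  0.012 ]
[399.5106 283.4264]
fan corners [array([ 0.4161, -0.1912,  0.12  ]), array([ 0.4062, -0.2444,  0.12  ]), array([ 0.2925, -0.2314,  0.12  ]), array([ 0.3023, -0.1833,  0.12  ])]
```

```bash
python3 -m jog '[{"claw":1,"translation":[0,-0.06,0],"turn":[0,0,0]},{"claw":1,"translation":[0,-0.12,0],"turn":[0,0,-3]},{"claw":1,"translation":[0,-0.18,0],"turn":[0,0,-6]},{"claw":1,"translation":[0,-0.24,0],"turn":[0,0,-10]},{"claw":1,"translation":[0,-0.3,0],"turn":[0,0,-13]}]' >/dev/null
python3 -m jog '[{"claw":1,"translation":[0,0,0],"turn":[0,0,0]},{"claw":1,"translation":[0,0,0],"turn":[0,0,0]}]' >/dev/null
python3 go.py .4568 -.3935 .16 196
```

```text
t 19.98 tcp [ 0.4492 -0.3067  0.158 ] psi -164.18 w 0.0855 F [ 0.2419  0.5102 -0.6123] q [-0.6   0.37 -0.01  1.2   0.   -0.88]
 shift mm [ 16.4 -85.6  -2.2] turn deg [ 0.18 -0.12 -0.18]
```

```bash
python3 -m jog '[{"claw":1,"translation":[0.008,-0.043,0],"turn":[0,0,0]},{"claw":1,"translation":[0.0164,-0.0855,0.02],"turn":[0,0,0]},{"claw":1,"translation":[0.0164,-0.0855,0.07],"turn":[0,0,0]},{"claw":1,"translation":[0.0164,-0.0855,0.11],"turn":[0,0,0]},{"claw":1,"translation":[0.0164,-0.0855,0.11],"turn":[0,0,0]}]' >/dev/null
python3 -m jog '[{"claw":1,"translation":[0,0,0],"turn":[0,0,0]},{"claw":1,"translation":[0,0,0],"turn":[0,0,0]}]' >/dev/null
python3 go.py .4568 -.3935 .0 196
python3 pic.py p6 352 155 463 235 30
```

```text
t 20.85 tcp [ 0.4596 -0.3947  0.0524] psi -164.06 w 0.0856 F [ 0.1792 -0.0355 -0.1543] q [-0.71  0.57  0.02  1.01  0.   -0.99]
 shift mm [ 2.5  2.1 52.4] turn deg [-0.22  0.14 -0.06]
```

View pics/p6.png

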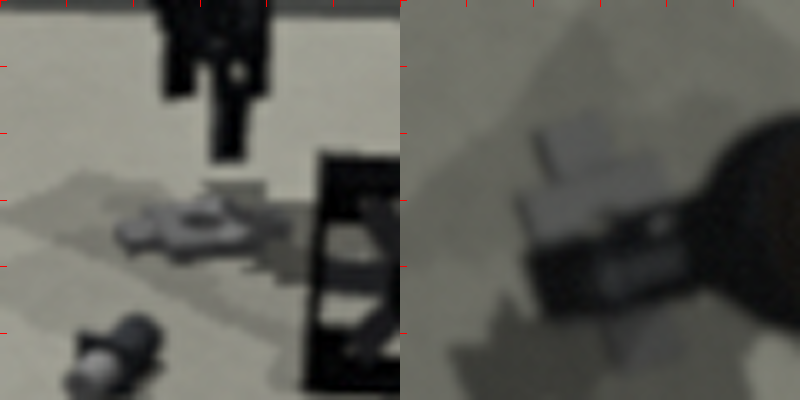

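```bash
python3 - <<'E'
from h import *
S=load("sidep6.npz")
a=np.radians(16);n=np.array([-np.sin(a),np.cos(a)])
for z in(.07,.09): print("finger+y",proj(S,[*(np.array([.4596,-.3947])+n*.05),z]))
print("clamp",proj(S,[.4568,-.3935,.012]),proj(S,[.4596,-.3947,.012]),"obs hole",322+203/6.667,125+218/6.667)
E
python3 go.py .4568 -.3935 .0 196
```

```text
finger+y [355.8644 148.0773]
finger+y [356.1674 142.9585]
clamp [351.7108 157.0954] [350.9672 156.9442] obs hole 352.4484775761212 157.69836508174592
t 20.95 tcp [ 0.4592 -0.3947  0.052 ] psi -164.09 w 0.0852 F [ 0.0976  0.6049 -0.5191] q [-0.71  0.57  0.02  1.01 -0.   -0.99]
 shift mm [ 2.  2. 52.] turn deg [-0.18  0.12 -0.09]
```

```bash
python3 -m jog '[{"claw":1,"translation":[0.003,0.002,0.03],"turn":[0,0,0]},{"claw":1,"translation":[0.003,0.002,0.053],"turn":[0,0,0]},{"claw":1,"translation":[0.003,0.002,0.053],"turn":[0,0,0]},{"claw":1,"translation":[0.003,0.002,0.053],"turn":[0,0,0]}]' >/dev/null
python3 -m jog '[{"claw":0.5,"translation":[0,0,0],"turn":[0,0,0]},{"claw":0.5,"translation":[0,0,0],"turn":[0,0,0]},{"claw":0.5,"translation":[0,0,0],"turn":[0,0,0]},{"claw":0.5,"translation":[0,0,0],"turn":[0,0,0]}]'
python3 -m jog '[{"claw":0.5,"translation":[0,0,-0.04],"turn":[0,0,0]},{"claw":0.5,"translation":[0,0,-0.09],"turn":[0,0,0]},{"claw":0.5,"translation":[0,0,-0.14],"turn":[0,0,0]},{"claw":0.5,"translation":[0,0,-0.16],"turn":[0,0,0]},{"claw":0.5,"translation":[0,0,-0.16],"turn":[0,0,0]}]'
python3 go.py .438 -.008 .16 182.9
```

```text
clock: 21.95
eef_pos: [0.4554, -0.3936, -0.0015]
tool_rot: [-0.138, 0.99, -0.001, 0.001]
ft_force: [-0.1, 0.8, 6.5]
grip_width: 0.0544
clock: 22.58
eef_pos: [0.4554, -0.3938, 0.1588]
tool_rot: [-0.138, 0.99, -0.002, 0.001]
ft_force: [-0.3, -0.0, -2.1]
grip_width: 0.0538
t 22.57 tcp [ 0.4554 -0.3938  0.1588] psi -164.12 w 0.0538 F [-0.3046 -0.0014 -2.1488] q [-0.71  0.48  0.16  1.25 -0.   -0.99]
 shift mm [-88.8 375.9  -2.3] turn deg [-0.2   0.16 12.98]
```

```bash
python3 -m jog '[{"claw":0.5,"translation":[-0.0133,0.056,0],"turn":[0,0,2]},{"claw":0.5,"translation":[-0.0266,0.113,0],"turn":[0,0,5]},{"claw":0.5,"translation":[-0.04,0.169,0],"turn":[0,0,8]},{"claw":0.5,"translation":[-0.0532,0.225,0],"turn":[0,0,11]},{"claw":0.5,"translation":[-0.0666,0.282,0],"turn":[0,0,13]}]' >/dev/null
python3 -m jog '[{"claw":0.5,"translation":[0,0,0],"turn":[0,0,0]},{"claw":0.5,"translation":[0,0,0],"turn":[0,0,0]}]' >/dev/null
python3 go.py .438 -.008 .095 182.9
```

```text
t 23.45 tcp [ 0.4407 -0.1033  0.1557] psi -177.05 w 0.0544 F [-0.5874 -0.7301 -2.0398] q [-0.23  0.2  -0.25  1.12 -0.   -0.28]
 shift mm [-2.3 95.3 60.7] turn deg [ 0.   -0.12  0.05]
```

```bash
python3 -m jog '[{"claw":0.5,"translation":[-0.001,0.048,0],"turn":[0,0,0]},{"claw":0.5,"translation":[-0.002,0.095,0.02],"turn":[0,0,0]},{"claw":0.5,"translation":[-0.002,0.095,0.05],"turn":[0,0,0]},{"claw":0.5,"translation":[-0.002,0.095,0.06],"turn":[0,0,0]},{"claw":0.5,"translation":[-0.002,0.095,0.06],"turn":[0,0,0]}]' >/dev/null
python3 -m jog '[{"claw":0.5,"translation":[0,0,0],"turn":[0,0,0]},{"claw":0.5,"translation":[0,0,0],"turn":[0,0,0]}]' >/dev/null
python3 go.py .438 -.008 .095 182.9
python3 pic.py p7 350 190 315 235 35
python3 - <<'E'
from h import *
S=load("sidep7.npz"); l=cv2.cvtColor(S["image"].astype(np.float32)/255,cv2.COLOR_RGB2LAB)[...,0]
print(l[178:204,341:384].astype(int))
for X in((.438,-.008,.1),(.438,.020,.0955),(.438,-.008,.062)): print(X,proj(S,X))
E
```

```text
t 24.32 tcp [ 0.4395 -0.0091  0.0977] psi -177.19 w 0.0545 F [ 0.4916 -0.4326 -1.9366] q [-0.02  0.23 -0.38  0.96 -0.   -0.07]
 shift mm [1.5 1.2 2.7] turn deg [-0.01  0.12 -0.09]
[[ 7  8  5 ... 34 36 36]
 [ 7  5  4 ...  4  4  7]
 [ 6  4  5 ...  0  0  0]
 ...
 [57 57 58 ... 53 56 56]
 [56 55 55 ... 40 53 57]
 [55 55 55 ... 34 52 58]]
(0.438, -0.008, 0.1) [363.3198 186.1151]
(0.438, 0.02, 0.0955) [363.725  192.3213]
(0.438, -0.008, 0.062) [362.484  197.4717]
```

View pics/p7.png

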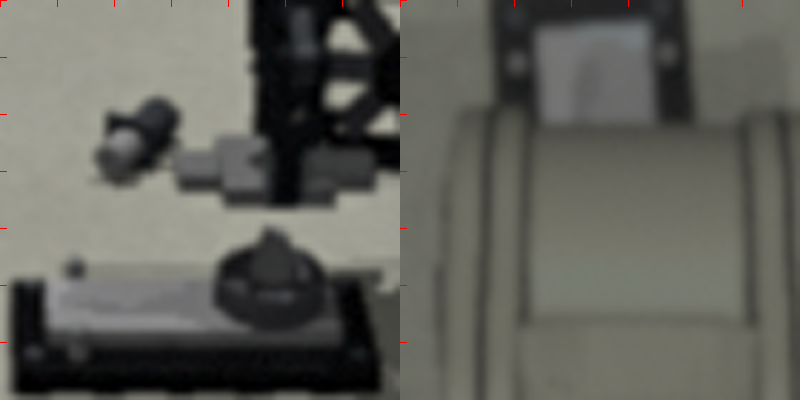

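```bash
python3 -m jog '[{"claw":0.5,"translation":[0,0.0013,0.01],"turn":[0,0,0]},{"claw":0.5,"translation":[0,0.0013,0.02],"turn":[0,0,0]},{"claw":0.5,"translation":[0,0.0013,0.032],"turn":[0,0,0]},{"claw":0.5,"translation":[0,0.0013,0.032],"turn":[0,0,0]}]'
python3 -m jog '[{"claw":0.5,"translation":[0,0,0.004],"turn":[0,0,0]},{"claw":0.5,"translation":[0,0,0.008],"turn":[0,0,0]},{"claw":0.5,"translation":[0,0,0.008],"turn":[0,0,0]}]'
```

```text
clock: 24.92
eef_pos: [0.4371, -0.0071, 0.0633]
tool_rot: [-0.025, 1.0, 0.0, -0.002]
ft_force: [0.2, -0.1, -2.1]
grip_width: 0.0541
clock: 25.3
eef_pos: [0.4384, -0.0072, 0.0566]
tool_rot: [-0.025, 1.0, 0.0, -0.0]
ft_force: [-0.5, 0.8, -1.5]
grip_width: 0.0543
```

```bash
python3 -m jog '[{"claw":0.5,"translation":[0,-0.0005,0.004],"turn":[0,0,0]},{"claw":0.5,"translation":[0,-0.0005,0.008],"turn":[0,0,0]},{"claw":0.5,"translation":[0,-0.0005,0.012],"turn":[0,0,0]},{"claw":0.5,"translation":[0,-0.0005,0.014],"turn":[0,0,0]},{"claw":0.5,"translation":[0,-0.0005,0.014],"turn":[0,0,0]}]'
```

```text
clock: 25.92
eef_pos: [0.4387, -0.0078, 0.0463]
tool_rot: [-0.025, 1.0, -0.0, 0.001]
ft_force: [-11.2, 0.5, 30.7]
grip_width: 0.0544
```

```bash
python3 -m jog '[{"claw":0.5,"translation":[0,0,-0.005],"turn":[0,0,0]},{"claw":1,"translation":[0,0,-0.005],"turn":[0,0,0]},{"claw":1,"translation":[0,0,-0.005],"turn":[0,0,0]},{"claw":1,"translation":[0,0,-0.005],"turn":[0,0,0]},{"claw":1,"translation":[0,0,-0.005],"turn":[0,0,0]}]'
python3 -m jog '[{"claw":1,"translation":[0,0,-0.05],"turn":[0,0,0]},{"claw":1,"translation":[0,0,-0.09],"turn":[0,0,0]},{"claw":1,"translation":[0,0,-0.09],"turn":[0,0,0]},{"claw":1,"translation":[0,0,-0.09],"turn":[0,0,0]}]'
python3 - <<'E'
from h import *
S=load("side0.npz");T=load("top0.npz")
print(plane(T,(263.24,164.52),.011))
for X in((.6601,.124),(.6622,.1252)): print(proj(S,[*X,.044]),proj(S,[*X,.011]),proj(T,[*X,.044]))
l=cv2.cvtColor(S["image"].astype(np.float32)/255,cv2.COLOR_RGB2LAB)[...,0]
for r in(228,230,238,240): print(r,l[r,266:298].astype(int))
E
python3 go.py .6622 .1252 .13 182.9
```

```text
clock: 26.55
eef_pos: [0.4384, -0.0077, 0.0475]
tool_rot: [-0.025, 1.0, -0.0, -0.0]
ft_force: [0.3, -0.0, -0.2]
grip_width: 0.0851
clock: 27.05
eef_pos: [0.4381, -0.0077, 0.1372]
tool_rot: [-0.025, 1.0, 0.0, -0.0]
ft_force: [0.0, 0.2, -0.0]
grip_width: 0.0855
[0.6622 0.1252 0.011 ]
[281.665  225.9457] [282.1675 235.8891] [262.2514 162.816 ]
[280.832  226.1767] [281.3479 236.1251] [261.7749 162.0012]
228 [66 65 64 64 64 65 66 64 52 27  6  3  3  3  4  4  4  3  3  2  4 28 56 64
 65 65 64 64 64 65 64 64]
230 [65 65 64 65 65 65 61 48 28  8  3  2  3  4  3  3  3  3  3  2  0  2 12 26
 44 58 63 64 64 65 65 64]
238 [65 65 66 65 52 27  5  2  4  3  4  4  3  2  3  3  4  3  3  3  4  4  4  3
  0  1 15 34 47 59 63 62]
240 [65 65 66 64 49 24  2  0  1  1  2  3  4  4  3  4  5  4  2  2  3  0  1  1
  0  2 18 32 43 59 64 64]
t 27.05 tcp [ 0.4381 -0.0077  0.1372] psi -177.11 w 0.0855 F [ 0.0256  0.1762 -0.0459] q [-0.02  0.19 -0.32  1.06 -0.   -0.07]
 shift mm [-230.5  121.5    7.1] turn deg [ 0.   -0.04 -0.01]
```

```bash
python3 -m jog '[{"claw":1,"translation":[-0.046,0.0243,0],"turn":[0,0,0]},{"claw":1,"translation":[-0.092,0.0486,0],"turn":[0,0,0]},{"claw":1,"translation":[-0.138,0.073,0],"turn":[0,0,0]},{"claw":1,"translation":[-0.184,0.0972,0],"turn":[0,0,0]},{"claw":1,"translation":[-0.2303,0.1215,0],"turn":[0,0,0]}]' >/dev/null
python3 -m jog '[{"claw":1,"translation":[0,0,0.04],"turn":[0,0,0]},{"claw":1,"translation":[0,0,0.06],"turn":[0,0,0]},{"claw":1,"translation":[0,0,0.06],"turn":[0,0,0]},{"claw":1,"translation":[0,0,0.06],"turn":[0,0,0]}]' >/dev/null
python3 go.py .662 .1252 .027 182.9
python3 pic.py p8 281 225 315 235 35
```

```text
t 28.18 tcp [0.6623 0.1251 0.0775] psi -177.12 w 0.0854 F [-0.062   0.5404  0.0191] q [ 0.19  0.68  0.29  1.18 -0.    0.14]
 shift mm [ 0.3  0.1 50.5] turn deg [-0.01 -0.04 -0.02]
```

View pics/p8.png

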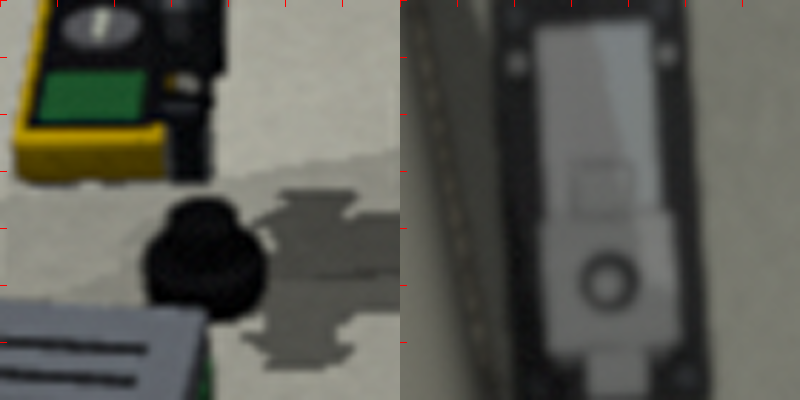

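```bash
python3 -m jog '[{"claw":1,"translation":[0,0,0.03],"turn":[0,0,0]},{"claw":1,"translation":[0,0,0.05],"turn":[0,0,0]},{"claw":1,"translation":[0,0,0.05],"turn":[0,0,0]},{"claw":1,"translation":[0,0,0.05],"turn":[0,0,0]},{"claw":0.3,"translation":[0,0,0.05],"turn":[0,0,0]}]' >/dev/null
python3 -m jog '[{"claw":0.3,"translation":[0,0,0],"turn":[0,0,0]},{"claw":0.3,"translation":[0,0,0],"turn":[0,0,0]},{"claw":0.3,"translation":[0,0,0],"turn":[0,0,0]},{"claw":0.3,"translation":[0,0,0],"turn":[0,0,0]},{"claw":0.3,"translation":[0,0,0],"turn":[0,0,0]}]'
python3 -m jog '[{"claw":0.3,"translation":[0,0,-0.03],"turn":[0,0,0]},{"claw":0.3,"translation":[0,0,-0.07],"turn":[0,0,0]},{"claw":0.3,"translation":[0,0,-0.105],"turn":[0,0,0]},{"claw":0.3,"translation":[0,0,-0.105],"turn":[0,0,0]},{"claw":0.3,"translation":[0,0,-0.105],"turn":[0,0,0]}]'
python3 go.py .438 -.0077 .11 182.9
```

```text
clock: 29.52
eef_pos: [0.6633, 0.1255, 0.029]
tool_rot: [-0.025, 1.0, 0.0, 0.001]
ft_force: [-0.7, -0.6, 5.3]
grip_width: 0.0334
clock: 30.15
eef_pos: [0.6614, 0.1249, 0.131]
tool_rot: [-0.025, 1.0, -0.0, -0.001]
ft_force: [-0.1, -0.2, -2.5]
grip_width: 0.0334
t 30.15 tcp [0.6614 0.1249 0.131 ] psi -177.12 w 0.0334 F [-0.0689 -0.2079 -2.4697] q [ 0.19  0.64  0.36  1.3  -0.    0.14]
 shift mm [ 229.7 -121.2   21.7] turn deg [-0.03 -0.16 -0.02]
```

```bash
python3 -m jog '[{"claw":0.3,"translation":[0.046,-0.0243,0],"turn":[0,0,0]},{"claw":0.3,"translation":[0.092,-0.0486,0],"turn":[0,0,0]},{"claw":0.3,"translation":[0.138,-0.073,0],"turn":[0,0,0]},{"claw":0.3,"translation":[0.184,-0.0972,0],"turn":[0,0,0]},{"claw":0.3,"translation":[0.2297,-0.1212,0],"turn":[0,0,0]}]' >/dev/null
python3 -m jog '[{"claw":0.3,"translation":[0,0,0.005],"turn":[0,0,0]},{"claw":0.3,"translation":[0,0,0.01],"turn":[0,0,0]},{"claw":0.3,"translation":[0,0,0.01],"turn":[0,0,0]},{"claw":0.3,"translation":[0,0,0.01],"turn":[0,0,0]}]' >/dev/null
python3 go.py .438 -.0077 .11 182.9
python3 pic.py p9 350 190 315 235 35
python3 - <<'E'
from h import *
S=load("sidep9.npz"); l=cv2.cvtColor(S["image"].astype(np.float32)/255,cv2.COLOR_RGB2LAB)[...,0]
for r in range(178,202,2): print(r,l[r,349:379].astype(int).tolist())
for X in((.438,-.008,.1),(.438,-.008,.068)): print(X,proj(S,X))
E
```

```text
t 31.27 tcp [ 0.4398 -0.0069  0.1224] psi -177.06 w 0.0333 F [ 0.3598  0.4309 -1.0712] q [-0.02  0.21 -0.34  1.03  0.   -0.07]
 shift mm [ 1.9 -0.7 12.4] turn deg [ 0.   -0.02  0.04]
178 [65, 65, 65, 66, 67, 65, 61, 50, 34, 14, 2, 7, 17, 13, 3, 3, 2, 1, 6, 14, 7, 2, 0, 1, 4, 12, 8, 7, 9, 8]
180 [66, 65, 66, 65, 54, 31, 10, 3, 1, 0, 2, 8, 17, 11, 3, 2, 2, 2, 6, 10, 5, 1, 1, 1, 0, 1, 1, 0, 0, 0]
182 [66, 66, 67, 63, 40, 12, 2, 2, 2, 0, 0, 7, 16, 15, 11, 9, 10, 9, 11, 13, 5, 2, 1, 1, 0, 1, 1, 1, 1, 1]
184 [65, 65, 66, 63, 38, 8, 1, 1, 3, 3, 2, 2, 3, 4, 4, 3, 5, 4, 2, 1, 1, 1, 1, 0, 9, 27, 29, 29, 28, 27]
186 [64, 64, 65, 62, 38, 9, 0, 2, 2, 1, 2, 2, 3, 2, 2, 1, 1, 0, 1, 1, 1, 2, 0, 3, 30, 57, 64, 63, 62, 61]
188 [65, 65, 66, 63, 39, 11, 0, 0, 1, 1, 1, 1, 0, 1, 1, 1, 1, 1, 0, 1, 0, 0, 0, 3, 30, 59, 65, 65, 65, 64]
190 [66, 66, 67, 67, 62, 42, 19, 2, 0, 0, 0, 1, 1, 1, 1, 1, 0, 1, 0, 0, 0, 0, 2, 27, 55, 65, 66, 66, 66, 65]
192 [65, 65, 65, 66, 67, 67, 64, 54, 41, 34, 26, 17, 8, 4, 4, 4, 4, 5, 11, 18, 31, 43, 57, 62, 65, 65, 66, 65, 65, 65]
194 [66, 65, 59, 51, 48, 49, 50, 50, 50, 48, 38, 28, 22, 21, 21, 22, 22, 24, 26, 29, 38, 50, 63, 65, 66, 66, 66, 65, 65, 65]
196 [54, 52, 47, 41, 42, 43, 44, 40, 27, 18, 18, 18, 19, 21, 21, 20, 19, 19, 20, 22, 22, 32, 51, 56, 56, 56, 56, 55, 56, 62]
198 [43, 44, 41, 38, 42, 44, 42, 31, 20, 18, 18, 19, 20, 22, 22, 22, 21, 19, 19, 19, 20, 22, 22, 23, 23, 23, 23, 22, 22, 36]
200 [43, 43, 41, 38, 42, 44, 44, 42, 32, 25, 21, 18, 20, 21, 20, 21, 20, 19, 18, 18, 19, 21, 23, 24, 23, 24, 24, 24, 22, 27]
(0.438, -0.008, 0.1) [363.3198 186.1151]
(0.438, -0.008, 0.068) [362.6141 195.704 ]
```

View pics/p9.png

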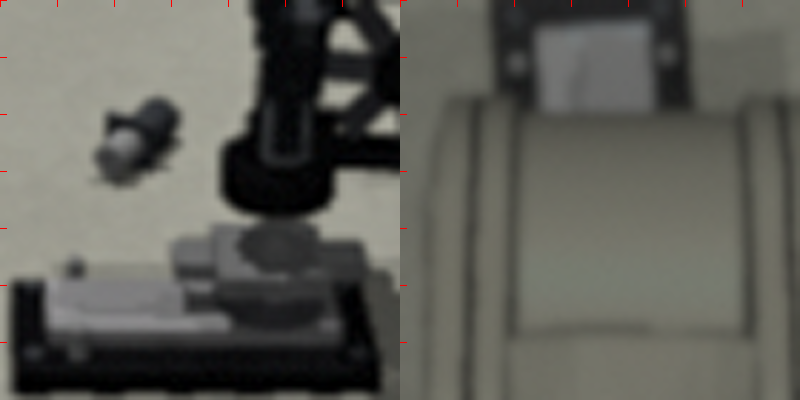

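```bash
python3 -m jog '[{"claw":0.3,"translation":[0.0005,-0.0005,0.01],"turn":[0,0,0]},{"claw":0.3,"translation":[0.0005,-0.0005,0.018],"turn":[0,0,0]},{"claw":0.3,"translation":[0.0005,-0.0005,0.026],"turn":[0,0,0]},{"claw":0.3,"translation":[0.0005,-0.0005,0.026],"turn":[0,0,0]}]'
python3 -m jog '[{"claw":0.3,"translation":[0,0,0.003],"turn":[0,0,0]},{"claw":0.3,"translation":[0,0,0.006],"turn":[0,0,0]},{"claw":0.3,"translation":[0,0,0.006],"turn":[0,0,0]}]'
```

```text
clock: 31.88
eef_pos: [0.4378, -0.0079, 0.0959]
tool_rot: [-0.025, 1.0, 0.0, -0.001]
ft_force: [0.1, 0.2, -2.1]
grip_width: 0.0328
clock: 32.25
eef_pos: [0.4388, -0.0076, 0.0907]
tool_rot: [-0.025, 1.0, 0.0, 0.0]
ft_force: [0.8, 1.2, -1.9]
grip_width: 0.0332
```

```bash
python3 -m jog '[{"claw":0.3,"translation":[0,0,0.002],"turn":[0,0,0]},{"claw":0.3,"translation":[0,0,0.004],"turn":[0,0,0]},{"claw":0.3,"translation":[0,0,0.004],"turn":[0,0,0]}]'
```

```text
clock: 32.62
eef_pos: [0.4391, -0.0075, 0.0889]
tool_rot: [-0.025, 1.0, 0.0, 0.001]
ft_force: [-4.6, 2.8, 15.7]
grip_width: 0.0335
```

```bash
python3 -m jog '[{"claw":0.3,"translation":[0,0,-0.002],"turn":[0,0,0]},{"claw":1,"translation":[0,0,-0.002],"turn":[0,0,0]},{"claw":1,"translation":[0,0,-0.002],"turn":[0,0,0]},{"claw":1,"translation":[0,0,-0.002],"turn":[0,0,0]},{"claw":1,"translation":[0,0,-0.002],"turn":[0,0,0]}]'
python3 -m jog '[{"claw":1,"translation":[0,0,-0.04],"turn":[0,0,0]},{"claw":1,"translation":[0,0,-0.09],"turn":[0,0,0]},{"claw":1,"translation":[0,0,-0.09],"turn":[0,0,0]}]'
python3 -m jog '[{"claw":1,"translation":[-0.04,0.05,0],"turn":[0,0,0]},{"claw":1,"translation":[-0.08,0.1,0],"turn":[0,0,0]},{"claw":1,"translation":[-0.11,0.15,0],"turn":[0,0,0]},{"claw":1,"translation":[-0.11,0.20,0],"turn":[0,0,0]},{"claw":1,"translation":[-0.11,0.24,0],"turn":[0,0,0]}]'
python3 pic.py p10 350 195 315 235 40
python3 - <<'E'
from h import *
S=load("sidep10.npz");T=load("topp10.npz")
for z in(.06,.104): print(proj(S,[.4385,-.008,z]),proj(T,[.4385,-.008,z]))
E
```

```text
clock: 33.25
eef_pos: [0.4387, -0.008, 0.0887]
tool_rot: [-0.025, 1.0, -0.0, -0.0]
ft_force: [0.8, -0.6, 0.4]
grip_width: 0.0852
clock: 33.62
eef_pos: [0.4418, -0.008, 0.1827]
tool_rot: [-0.025, 1.0, -0.0, 0.004]
ft_force: [0.0, -0.4, -0.5]
grip_width: 0.0853
clock: 34.25
eef_pos: [0.536, 0.2391, 0.177]
tool_rot: [-0.026, 1.0, -0.0, -0.001]
ft_force: [0.2, -0.0, 0.4]
grip_width: 0.0853
[362.2696 198.054 ] [315.5692 250.1837]
[363.2349 184.8923] [315.7394 250.2753]
```

View pics/p10.png

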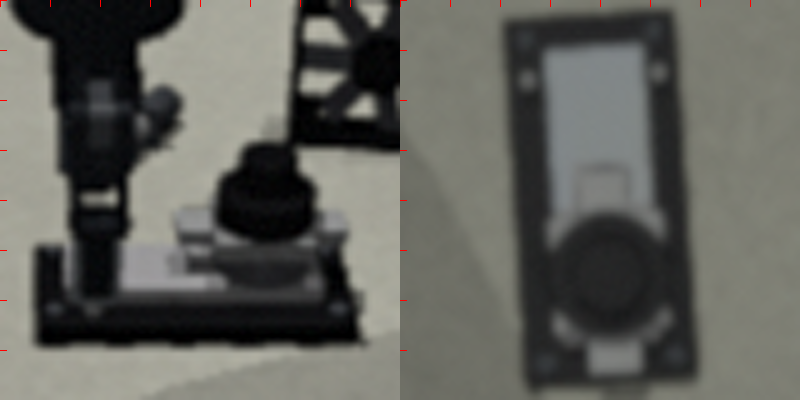

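Run:
```python
from h import *
from workcell import bot
A=load("top0.npz")["image"];B=load("topp10.npz")["image"]
for n,(x,y,w,h) in dict(fan=(385,252,40,68),plug=(375,207,38,30),multimeter=(290,112,72,45),meter=(145,120,72,52)).items():
    f=lambda I:cv2.cvtColor(I[y:y+h,x:x+w],cv2.COLOR_RGB2GRAY).astype(np.float32)
    print(n,np.round(cv2.phaseCorrelate(f(A),f(B)),2) if 0 else cv2.phaseCorrelate(f(A),f(B)))
print(bot.get_obs()["joint_vel"]); bot.job_done()
```

```text
fan ((0.004154785889234347, 0.09595827380961452), 1.0077522506316503)
plug ((0.07659381799122755, 0.011163928900662867), 0.9431314468383789)
multimeter ((0.09618682050492566, 0.6024833807202583), 0.9872863229410148)
meter ((-0.5611416833747285, -0.14914144702639476), 0.5307319193710516)
[-0.0577 -0.0226 -0.0325  0.0108 -0.0408 -0.0317]
the job is handed in; nothing more can be done
```

The terminal is assembled and handed in at about 34 s of robot time. The link went on first, then the spacer, the clamp plate and the cap. Each piece was lowered down the post by hand, pressed until I felt contact (about 15–31 N), and only then let go.

**Seating:** the tool heights at contact matched the expected seated heights to about 1–2 mm. The last pictures show the link between the pins with the spacer, clamp plate and cap stacked level and concentric on the post. I did not measure the final offsets any more finely than that.

**Bystanders:** comparing the first and last top views, the fan and plug moved less than 0.1 px and the multimeter 0.6 px, about 1.5 mm. The bench meter read 0.6 px, but with a weak match (0.53), so I trust that figure least. The arm never worked close to the meter.

**What went wrong or disagreed:**
- **First link grasp:** it closed just above the bar and slid over its top. I opened, went lower and gripped it properly.
- **Cameras:** the side and top views put the post 1–2 mm apart. I centred each piece over the post from the side view, and used the force reading to finish centring the link.
- **Hand-in:** the arm was still settling slightly (up to 0.06 rad/s), clear of everything.

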